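# Turn the scraper round in the utensil tray

## Robot

A 6-joint arm with a two-finger parallel gripper is mounted at the origin on the work surface. World frame = base frame: x ahead of the robot, y to its left, z up, the work surface at z = 0. Lengths are in m, angles in degrees, forces in N, time in s.
With the tool pointing down it reaches from about 0.375 to 0.9 m from the base axis. Payload 3.1 kg.
Tool frame: the origin (TCP) lies midway between the tips of the shut fingers; the grasp point (between the pads) lies 19 mm behind it; z points along the fingers, y is the direction in which the jaws open and shut (so a half turn about z gives the same grasp; the last joint's range is limited). The gripper opens to 87 mm and grips with 3 to 60 N. Pads are 19 mm wide; open, the fingers measure 117 mm over their backs; the gripper's body (75 mm by 190 mm) begins 51 mm behind the grasp point.
Start: joints at [53.715, 30.224, 82.088, -0, 67.689, -10.227], TCP at [0.275, 0.561, 0.223] pointing down, gripper open.
Joint ranges: [-176.69, 176.69], [-43.24, 126.21], [12.49, 139.97], [-82, 262], [0, 151.66], [-163.58, 163.58]. Speed limits (degrees/s): [159.86, 159.86, 180, 180, 180, 180].

## Interface

Orientations are given as a 3x3 rotation matrix whose columns are the frame's x, y, z axes.
In Python, from rig import status, vision, bot, models gives the robot as it stands.
- The arm moves only by the tool send_rows, never from a script. Its argument "moves" is a list of rows, each a list of 7 numbers: the shift along the tool's x, y, z in units of 25 mm (1.0 is 25 mm), then the turn, a rotation vector about the tool's x, y, z in units of 10 degrees (1.0 is 10 degrees), then the closure, from -1 (fully open) to 1 (shut), so that 0 is half open. In form: [[dx, dy, dz, rx, ry, rz, hand], ...]. A call has 1 to 12 rows; each row shifts and turns the commanded pose from where the row before left it, along the tool's axes as they then stand; what a row does not reach is not made up. A row lasts 1/8 s, in which the tool goes at most 62.5 mm and 10.7 degrees, less where a joint would pass 70% of its speed; a pose out of reach is approached as far as the arm can. A call is refused whole if a number of a shift passes 1 or a number of a turn 1, either way. A call with a gripper value outside its range is refused whole. The fingers move at their own pace and stop on an object; the grip force is fixed at half the most. Time passes only in rows, so rows that do not move let the fingers close. It gives the time, the measured TCP pose, the force and the opening at its end, in the units of the state.
- status.read_state(): the state, without advancing time (a new reading comes with each control period).
- vision.capture(name): name is "scene" or "top"; returns a dict with "img" (384x512x3 uint8, red, green, blue), "depth" (384x512 float32, m along the optical axis (not along the pixel's ray), 0 where there is no reading), "fx", "fy", "cx", "cy" (pixels), "pose" (4x4, takes a point from camera to world coordinates). Camera axes: x right, y up, looking along -z (the intrinsics and any distortion apply to the point x, -y, -z); pixel columns grow to the right and rows downward; lengths in m; the calibration is good to about 2 mm. A picture is of the moment at which its call begins.
- bot.hand_in(): hands the job in, once; it reports no verdict.
Trained networks look in the newest picture that a camera, given by its name, has taken for a name from the list of things; names that differ only in an ending like _2 or _b are one class to them, and where a whole thing is asked for, a point or a joint stands for the part that bears it (a point fixed in the world has none). Each returns a list of dicts, best first, with "confidence" (0 to 1); they miss things now and then, are a little off and sometimes report something else, mostly with a low value. They report only what shows in the picture. A call takes as long as a camera call. They do not tell look-alikes from the thing itself.
- models.masks_of(camera, name): "mask" (384x512 bool, what is visible of it) and "extent" ([left, top, right, bottom] in pixels, round what is visible of it).
- models.landmark_of(camera, name): "point" ([column, row] in pixels: a listed point, or the origin of a listed thing).
The state is a dict: "time_s": time; "joint_positions": joint angles; "qvel": joint speeds; "tau": joint torques, N m; "position": TCP position; "tcp_rot": TCP orientation; "force": force on the tool from outside, world axes, zero at the start; "moment": the same for the moment, N m; "opening": opening from 0.0 (shut) to 1.0 (fully open).
Only numpy, scipy, OpenCV 4.12 (cv2) and the standard library are available. Lean on these libraries where they do the work, as an engineer would, in place of code of your own. Each camera call takes 0.05 s, during which the arm holds its last target.

## Task

The scraper in the utensil tray has been put away the wrong way round, with its handle under the clear cover. Take it out, lay it gently on the clean chopping board (never on the bare worktop) to change your grip, and put it back in its own bay with its head under the cover and its handle out at the front, lying flat inside the front lip like its neighbours. Do not drop it, and leave the other two utensils, the pot and the pan where they are.

Things in the scene. Friction and masses are not known exactly. Their poses are not given: they have to be found in the camera images.
- scraper: pastry scraper, 200 mm long, 60 to 130 g: grey silicone head, thin neck, wooden handle. Origin: middle of its length, at the flat underside; x points from handle to head, z up. The head spans x = +25 to +100 mm, the neck (13 mm wide) +5 to +25, the handle -100 to +5. It starts in one of the tray's three bays, head at the front, handle under the cover
- scraper_head (a point): middle of the scraper's head, x = +55 mm, 6 mm above its underside. The head is 56 mm wide with straight parallel sides (44 mm wide over its last 12 mm) and 12 mm thick
- scraper_handle (a point): middle of the scraper's handle, x = -50 mm, 8 mm above its underside. The handle is 105 mm long, 22 mm wide, 16 mm high
- scraper_head_end (a point): end of the scraper's head, x = +100 mm, 6 mm above its underside
- scraper_handle_end (a point): end of the scraper's handle, x = -100 mm, 8 mm above its underside
- tray: low wooden utensil tray, does not move, 228 mm deep (x) by 236 mm wide (y), front facing left towards the board. Origin: centre of its underside; x points from front lip to back wall, z up. Floor 8 mm above the worktop. Three bays, centres at y = -76, 0, +76 mm. Front lip 12 mm high above the floor, inner face at x = -106 mm; back wall's inner face at x = +106 mm
- tray_cover_edge (a point): middle of the front edge of the tray's clear cover, at its underside: tray x = +4 mm, y = 0, 42 mm above the tray floor. The cover is 4 mm thick and spans x = +4 to +114 mm over all bays; under it 8 mm dividers leave each bay 68 mm wide. The front half of the tray is open, without side walls or dividers
- board: white plastic chopping board with a hand slot, fixed to the worktop, 230 mm (its x) by 290 mm (its y), 12 mm thick. Origin: underside; the plain area spans x = -115 to +115 mm and y = -145 to +100 mm, the hand slot is beyond y = +100 mm
- turner: slotted steel turner with the same wooden handle, 200 mm long, lying the right way round in another bay (head, 58 mm wide, under the cover); origin and axes as the scraper's; leave it alone
- spoon: wooden spoon with the same handle, 200 mm long, the right way round in the third bay (head, 47 mm wide, under the cover); origin and axes as the scraper's; leave it alone
- pot: steel pot with lid, 166 mm across, 137 mm high to the top of its knob, with two side handles reaching 110 mm from its axis; origin at the centre of its underside; leave it alone
- pan: frying pan, 210 mm across, 42 mm high, its handle reaching 270 mm along its x and 70 mm high; origin at the centre of its underside; leave it alone
Not all that is in view belongs to the job. What is shaped like the scraper but purple is not meant.

How it is judged:
By the outcome, as a careful person would: the job done as asked, in the order asked, and still so for the second after the job is handed in, with the robot touching nothing.
It also fails if it takes over 58 s, if anything falls off the work surface, if the arm or the gripper's body presses on something with over 40 N, if the wrist force passes 120 N, or if a joint passes its speed limit or range.

## Working session

There is one attempt and no reset: what is moved stays moved. The work goes in short steps, Python scripts to look and compute and a tool call to move; the robot and the scene stay as the last step left them, time stands still between calls to the robot, and variables do not carry over. Pictures are saved under pics/ and viewed, and the job is handed in when it is done.

Besides the shell and the picture viewer there is one more tool, called after ">>>" by a JSON object that holds its "name" and its "arguments". send_rows: Moves the arm, as the interface text tells. Its arguments: {"type":"object","properties":{"moves":{"type":"array"}},"required":["moves"]}

```bash
mkdir -p pics; ls; python3 - <<'E'
from rig import status, vision, bot, models
import cv2,numpy as np
s=status.read_state(); print({k:np.round(v,3).tolist() for k,v in s.items()})
for c in("scene","top"):
    d=vision.capture(c); cv2.imwrite(f"pics/{c}0.png",cv2.resize(d["img"][:,:,::-1],(800,600))); print(c,d["fx"],d["fy"],d["cx"],d["cy"],np.round(d["pose"],4).tolist(), [k for k in d])
E
```

```text
pics
{'time_s': 0.0, 'joint_positions': [53.714, 30.277, 82.155, 0.0, 67.688, -10.226], 'qvel': [0.067, -0.035, 0.062, -0.019, 0.011, -0.084], 'tau': [0.001, -44.004, -17.66, 0.063, 0.058, -0.0], 'position': [0.274, 0.561, 0.222], 'tcp_rot': [[-0.898, 0.439, -0.001], [0.439, 0.898, -0.002], [0.0, -0.002, -1.0]], 'force': [-0.175, 0.415, 0.719], 'moment': [-0.056, -0.073, 0.015], 'opening': 1.0}
scene 480.5449881544742 480.5449881544742 254.71763946845388 188.768466030398 [[0.2319, -0.7931, 0.5632, 1.4596], [0.9727, 0.1955, -0.1253, -0.2234], [-0.0107, 0.5768, 0.8168, 1.3758], [0.0, 0.0, 0.0, 1.0]] ['img', 'depth', 'fx', 'fy', 'cx', 'cy', 'pose']
top 421.398030082036 421.398030082036 259.4745744966498 195.0846805633109 [[-0.0142, 0.9739, -0.2266, 0.2543], [-0.9999, -0.0134, 0.0052, -0.0046], [0.002, 0.2266, 0.974, 1.3508], [0.0, 0.0, 0.0, 1.0]] ['img', 'depth', 'fx', 'fy', 'cx', 'cy', 'pose']
```

View pics/scene0.png

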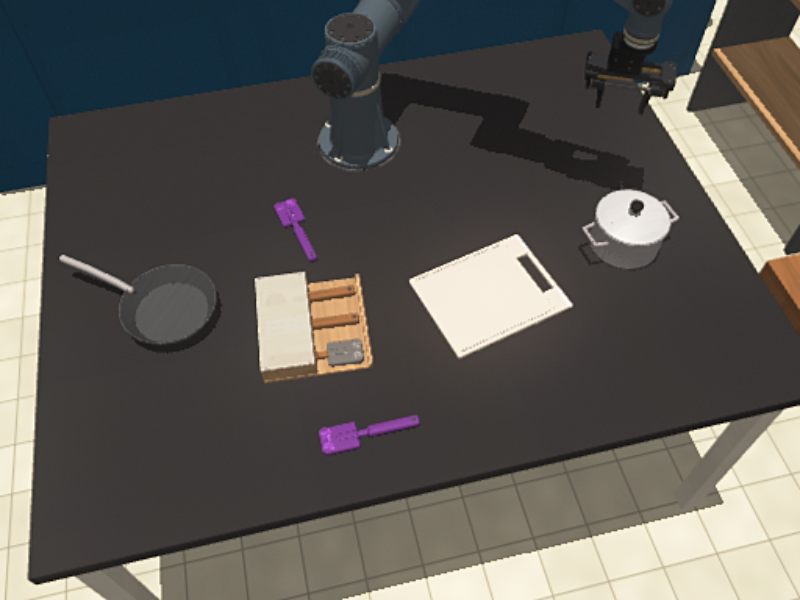

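View pics/top0.png

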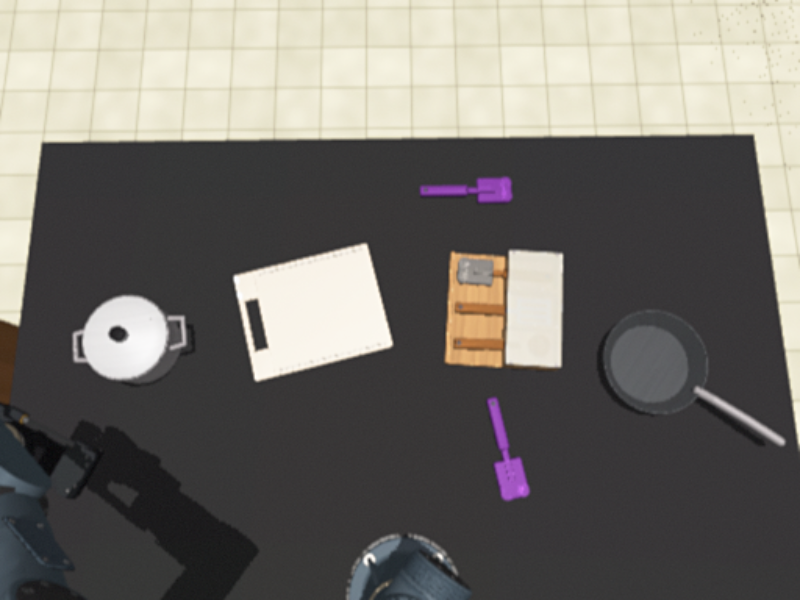

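The scraper (grey head, top view about (475,271) in the 800 px picture) is in the bay farthest from the robot. The tray front faces world +y. Next I measure the poses.

```bash
cat > h.py <<'E'
from rig import status, vision, bot, models
import cv2,numpy as np
def ray(d,u,v):
    p=np.array([(u-d["cx"])/d["fx"],-(v-d["cy"])/d["fy"],-1.0]); return d["pose"][:3,3], d["pose"][:3,:3]@p
def onz(d,u,v,z):
    o,r=ray(d,u,v); return o+r*(z-o[2])/r[2]
def cloud(d):
    v,u=np.mgrid[0:384,0:512]; z=d["depth"]
    P=np.stack([(u-d["cx"])/d["fx"]*z,-(v-d["cy"])/d["fy"]*z,-z],-1)
    return P@d["pose"][:3,:3].T+d["pose"][:3,3]
E
python3 - <<'E'
from h import *
Z={"scraper":.014,"scraper_head":.014,"scraper_head_end":.014,"scraper_handle":.016,"tray_cover_edge":.05,"tray":0,"board":0,"turner":.008,"spoon":.008,"pot":0,"pan":0}
for c in("top","scene"):
    d=vision.capture(c);W=cloud(d)
    for n in Z:
        r=models.landmark_of(c,n)
        for q in r[:2]: print(c,n,round(q["confidence"],2),np.round(q["point"],1),np.round(onz(d,*q["point"],Z[n]),4))
    for n in("scraper","tray","board","turner","spoon"):
        for q in models.masks_of(c,n)[:2]:
            m=q["mask"].astype(np.uint8); P=W[(m>0)&(d["depth"]>0)]
            z=np.median(P[:,2]); Q=P[abs(P[:,2]-z)<.01] 
            rc=cv2.minAreaRect((Q[:,:2]*1000).astype(np.float32))
            print(c,n,round(q["confidence"],2),q["extent"],m.sum(),"z",np.round(np.percentile(P[:,2],[5,50,95]),4),"rect",np.round(rc[0],1),np.round(rc[1],1),round(rc[2],2))
E
```

```text
top scraper 0.81 [322.5 172.9] [ 0.6375 -0.2207  0.014 ]
top scraper 0.79 [293.8 119.2] [ 0.8285 -0.1322  0.014 ]
top scraper_head 0.78 [306.1 172.5] [ 0.6396 -0.1667  0.014 ]
top scraper_head 0.71 [321.9 303.7] [ 0.2199 -0.1988  0.014 ]
top scraper_head_end 0.92 [329.4 116.8] [ 0.8357 -0.2538  0.014 ]
top scraper_head_end 0.89 [292.2 171.8] [ 0.6427 -0.1209  0.014 ]
top scraper_handle 0.79 [317.8 268.4] [ 0.327  -0.1908  0.016 ]
top scraper_handle 0.75 [285.3 124.9] [ 0.8074 -0.1026  0.016 ]
top tray_cover_edge 0.67 [325.2 194.6] [ 0.5556 -0.22    0.05  ]
top tray 0.84 [320.6 198.1] [ 0.5556 -0.2126 -0.    ]
top board 0.77 [197.1 198.8] [0.5588 0.1931 0.    ]
top spoon 0.72 [413.  230.6] [ 0.4428 -0.5031  0.008 ]
top spoon 0.58 [321.5 220.2] [ 0.4807 -0.2108  0.008 ]
top pot 0.77 [ 91.9 220.1] [ 0.4927  0.5328 -0.    ]
top pan 0.77 [415.4 228.2] [ 0.4516 -0.5146  0.    ]
top scraper 0.97 [291.6, 166.6, 325.9, 182.2] 434 z [0.013  0.0186 0.0237] rect [ 633.5 -173. ] [104.6  56.8] 85.12
top scraper 0.7 [268.5, 116.8, 325.0, 132.7] 511 z [0.0063 0.0118 0.0174] rect [ 825.9 -145.5] [194
[... 1826 characters left out ...]

scene scraper 0.84 [177.0, 128.4, 204.0, 168.5] 363 z [0.0064 0.0126 0.0192] rect [ 274.1 -202. ] [206.1  54.7] 12.59
scene scraper 0.65 [201.3, 217.3, 234.1, 235.2] 433 z [0.0073 0.0192 0.025 ] rect [ 633.6 -170.8] [103.9  65.6] 85.21
scene tray 0.64 [166.4, 173.5, 240.0, 245.2] 3439 z [0.0043 0.0506 0.0581] rect [ 549.9 -271.3] [110.1 245. ] 85.51
scene board 0.63 [259.6, 151.0, 366.1, 226.2] 4331 z [0.0064 0.0119 0.0172] rect [557.9 183.9] [233.3 292.7] 13.57
scene turner 0.68 [197.5, 201.1, 231.5, 211.4] 217 z [0.012  0.0222 0.0287] rect [ 555.5 -164.1] [103.4  26.2] 84.91
scene spoon 0.61 [197.0, 180.4, 224.1, 195.1] 183 z [0.0137 0.0221 0.0288] rect [ 480.9 -158.8] [101.3  28.2] 88.86
```

```bash
python3 - <<'E'
from h import *
d=vision.capture("top"); i=d["img"][150:250,140:370]; cv2.imwrite("pics/topc.png",cv2.resize(i[:,:,::-1],None,fx=3.4,fy=3.4,interpolation=cv2.INTER_CUBIC))
E
```

```text
(no output)
```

View pics/topc.png

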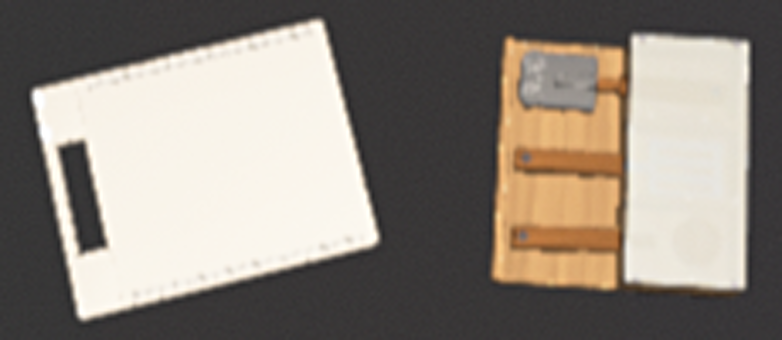

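```bash
cat >> h.py <<'E'
def grey(c,box,zt):
    d=vision.capture(c); I=d["img"].astype(int); l,t,r,b=box
    sat=I.max(2)-I.min(2); m=(sat<28)&(I.max(2)>75)
    k=np.zeros_like(m); k[t:b,l:r]=m[t:b,l:r]
    n,lab,st,_=cv2.connectedComponentsWithStats(k.astype(np.uint8)); j=1+np.argmax(st[1:,4]); vs,us=np.where(lab==j)
    P=np.array([onz(d,u,v,zt)[:2] for u,v in zip(us,vs)])*1000
    return P,d
E
python3 - <<'E'
from h import *
for c,box in(("top",(285,160,323,188)),("scene",(205,212,238,238))):
    P,d=grey(c,box,.020)
    rc=cv2.minAreaRect(P.astype(np.float32)); w,V=np.linalg.eigh(np.cov(P.T)); a=V[:,1]
    print(c,len(P),np.round(rc[0],1),np.round(rc[1],1),round(rc[2],2),"pca",P.mean(0).round(1),np.degrees(np.arctan2(a[1],a[0])).round(1),np.sqrt(w*12).round(1))
    # handles colour
    W=cloud(d)
    for n in("turner","spoon","scraper"):
        q=models.masks_of(c,n)
        for k in q[:3]:
            vs,us=np.where(k["mask"]); P=np.array([onz(d,u,v,.022)[:2] for u,v in zip(us,vs)])*1000
            P=P
            w,V=np.linalg.eigh(np.cov(P.T)); a=V[:,1]
            print(" ",n,P.mean(0).round(1),np.degrees(np.arctan2(a[1],a[0])).round(1),np.sqrt(w*12).round(1))
    # cover rect from depth
    m=(W[...,2]>.042)&(W[...,2]<.066)&(abs(W[...,0]-.55)<.17)&(W[...,1]<-.18)&(W[...,1]>-.37)
    P=W[m][:,:2]*1000; w,V=np.linalg.eigh(np.cov(P.T)); a=V[:,1]
    print(" cover",P.mean(0).round(1),np.degrees(np.arctan2(a[1],a[0])).round(2),np.sqrt(w*12).round(1))
E
```

```text
top 331 [ 634.5 -158.2] [71.3 52.7] 82.2 pca [ 634.2 -158.1] 82.5 [52.3 70.6]
  turner [ 553.  -165.7] 86.1 [ 23.6 104.7]
  turner [ 544.6 -227.7] 138.0 [224.6 254.4]
  turner [552.8 175.9] 104.7 [230.3 276.6]
  spoon [ 479.2 -161.1] 87.9 [ 22.3 103.1]
  spoon [ 546.1 -227.6] 135.5 [228.1 254. ]
  scraper [ 251.3 -204.4] -168.2 [ 43.4 197. ]
  scraper [ 632.6 -164.4] 84.7 [53.  91.9]
 cover [ 544.3 -271.2] 175.12 [110.4 236.4]
scene 310 [ 639.2 -156.8] [72. 58.] 80.35 pca [ 639.7 -157.8] 87.5 [54.  71.8]
  turner [ 558.2 -159. ] 85.7 [24.5 99.9]
  turner [ 554.7 -231.9] -173.2 [226.2 262.4]
  spoon [ 484.3 -158.6] 87.7 [ 27.2 104.1]
  scraper [ 639.6 -166.3] 82.1 [54. 90.]
  scraper [ 828.2 -169.3] 90.7 [ 46.3 192.4]
  scraper [ 263.8 -207.2] -167.9 [ 45.  203.8]
 cover [ 556.2 -271.9] 175.71 [110.1 242.5]
```

```bash
cat >> h.py <<'E'
def yaw(R): return np.degrees(np.arctan2(R[1][0],R[0][0]))
def go(x,y,z,psi):
    s=status.read_state(); R=np.array(s["tcp_rot"]); p=np.array(s["position"])
    c,si=np.cos(np.radians(psi)),np.sin(np.radians(psi)); T=np.array([[c,si,0],[si,-c,0],[0,0,-1.]])
    from scipy.spatial.transform import Rotation as Q
    rv=np.degrees((Q.from_matrix(R.T@T)).as_rotvec())
    d=np.array([x,y,z])-p
    print("t",round(s["time_s"],2),"p",p.round(4),"yaw",yaw(R).round(2),"q",np.round(s["joint_positions"],1),"F",np.round(s["force"],1),"op",round(float(s["opening"]),3))
    print("rot units",(rv/10).round(3),"shift units after rot",(T.T@d/.025).round(3),"shift in current",(R.T@d/.025).round(3))
E
python3 -c "
from h import *
go(.634,-.180,.222,85.3)"
```

```text
t 2.25 p [0.2745 0.5615 0.2225] yaw 153.94 q [ 53.7  30.2  82.1   0.   67.7 -10.2] F [ 0.9  0.4 -1. ] op 1.001
rot units [-0.    -0.     6.864] shift units after rot [-2.8381e+01  1.6761e+01  2.2000e-02] shift in current [-2.5947e+01 -2.0327e+01  2.2000e-02]
```

>>> {"name": "send_rows", "arguments": {"moves": [[0, 0, 0, 0, 0, 0.98, -0.7], [0, 0, 0, 0, 0, 0.98, -0.7], [0, 0, 0, 0, 0, 0.98, -0.7], [0, 0, 0, 0, 0, 0.98, -0.7], [0, 0, 0, 0, 0, 0.98, -0.7], [0, 0, 0, 0, 0, 0.98, -0.7], [0, 0, 0, 0, 0, 0.98, -0.7], [-1, 0.6, 0, 0, 0, 0, -0.7], [-1, 0.6, 0, 0, 0, 0, -0.7], [-1, 0.6, 0, 0, 0, 0, -0.7], [-1, 0.6, 0, 0, 0, 0, -0.7], [-1, 0.6, 0, 0, 0, 0, -0.7]]}}

```text
time_s: 3.75
position: [0.3396, 0.43, 0.2227]
tcp_rot: [[0.081, 0.997, 0.0], [0.997, -0.081, 0.0], [0.0, 0.0, -1.0]]
force: [-0.2, 0.2, 0.6]
opening: 0.853
```

>>> {"name": "send_rows", "arguments": {"moves": [[-1, 0.6, 0, 0, 0, 0, -0.7], [-1, 0.6, 0, 0, 0, 0, -0.7], [-1, 0.6, 0, 0, 0, 0, -0.7], [-1, 0.6, 0, 0, 0, 0, -0.7], [-1, 0.6, 0, 0, 0, 0, -0.7], [-1, 0.6, 0, 0, 0, 0, -0.7], [-1, 0.6, 0, 0, 0, 0, -0.7], [-1, 0.6, 0, 0, 0, 0, -0.7], [-1, 0.6, 0, 0, 0, 0, -0.7], [-1, 0.6, 0, 0, 0, 0, -0.7], [-1, 0.6, 0, 0, 0, 0, -0.7], [-1, 0.6, 0, 0, 0, 0, -0.7]]}}

```text
time_s: 5.25
position: [0.4947, 0.1162, 0.2227]
tcp_rot: [[0.081, 0.997, 0.001], [0.997, -0.081, 0.0], [0.0, 0.001, -1.0]]
force: [-0.3, 0.6, -0.2]
opening: 0.85
```

>>> {"name": "send_rows", "arguments": {"moves": [[-1, 0.6, 0, 0, 0, 0, -0.7], [-1, 0.6, 0, 0, 0, 0, -0.7], [-1, 0.6, 0, 0, 0, 0, -0.7], [-1, 0.6, 0, 0, 0, 0, -0.7], [-1, 0.6, 0, 0, 0, 0, -0.7], [-1, 0.6, 0, 0, 0, 0, -0.7], [-1, 0.6, 0, 0, 0, 0, -0.7], [-1, 0.5, 0, 0, 0, 0, -0.7], [-1, 0.4, 0, 0, 0, 0, -0.7], [-1, 0.4, 0, 0, 0, 0, -0.7], [0, 0, 0, 0, 0, 0, -0.7]]}}

```text
time_s: 6.62
position: [0.6116, -0.1457, 0.2224]
tcp_rot: [[0.084, 0.996, 0.001], [0.996, -0.084, -0.001], [-0.0, 0.001, -1.0]]
force: [0.4, -0.3, -0.7]
opening: 0.85
```

```bash
python3 -c "
from h import *
go(.634,-.180,.013,85.3)
d=vision.capture('scene');i=d['img'][120:260,140:300]; cv2.imwrite('pics/s1.png',cv2.resize(i[:,:,::-1],None,fx=4,fy=4,interpolation=cv2.INTER_CUBIC))"
```

```text
t 6.62 p [ 0.6116 -0.1457  0.2224] yaw 85.19 q [-23.6  30.5  81.6  -0.   67.9 -18.7] F [ 0.4 -0.3 -0.7] op 0.85
rot units [ 0.004  0.003 -0.011] shift units after rot [-1.296  1.007  8.377] shift in current [-1.29   1.004  8.378]
```

View pics/s1.png

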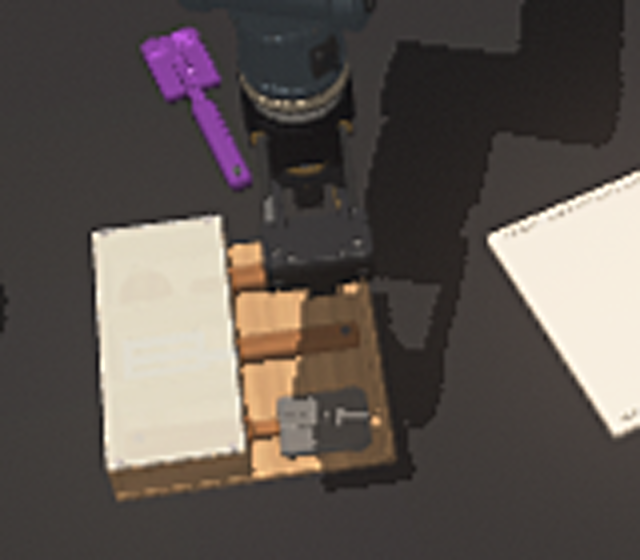

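>>> {"name": "send_rows", "arguments": {"moves": [[-0.65, 0.5, 0.5, 0, 0, 0, -0.7], [-0.64, 0.5, 1, 0, 0, 0, -0.7], [0, 0, 1, 0, 0, 0, -0.7], [0, 0, 1, 0, 0, 0, -0.7], [0, 0, 1, 0, 0, 0, -0.7], [0, 0, 1, 0, 0, 0, -0.7], [0, 0, 1, 0, 0, 0, -0.7], [0, 0, 0, 0, 0, 0, -0.7]]}}

```text
time_s: 7.68
position: [0.6316, -0.1765, 0.0571]
tcp_rot: [[0.081, 0.997, -0.005], [0.997, -0.081, 0.002], [0.002, -0.005, -1.0]]
force: [0.2, 0.3, 1.5]
opening: 0.849
```

```bash
python3 -c "
from h import *
go(.634,-.180,.012,85.3)
for c,b in (('scene',(150,140,270,260)),('top',(260,130,380,250))):
  d=vision.capture(c);i=d['img'][b[1]:b[3],b[0]:b[2]]; cv2.imwrite('pics/%s2.png'%c,cv2.resize(i[:,:,::-1],None,fx=5,fy=5,interpolation=cv2.INTER_CUBIC))"
```

```text
t 7.67 p [ 0.6316 -0.1765  0.0571] yaw 85.38 q [-25.4  44.4  83.9  -0.   52.1 -20.7] F [0.2 0.3 1.5] op 0.849
rot units [-0.031 -0.011  0.008] shift units after rot [-0.132  0.109  1.804] shift in current [-0.136  0.119  1.803]
```

View pics/scene2.png

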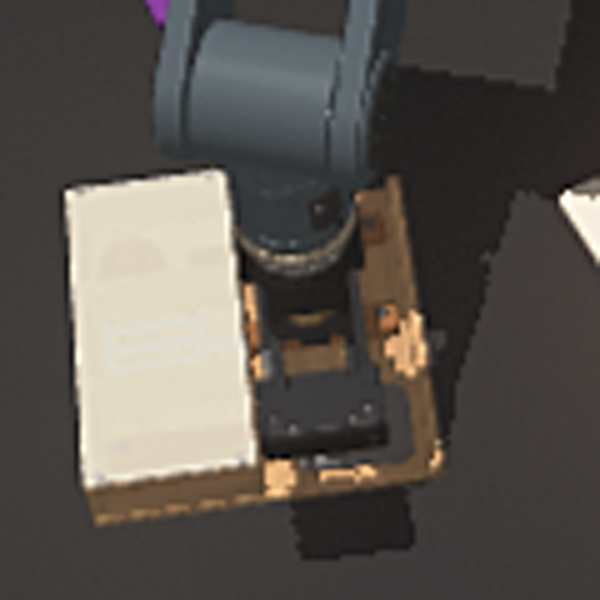

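View pics/top2.png

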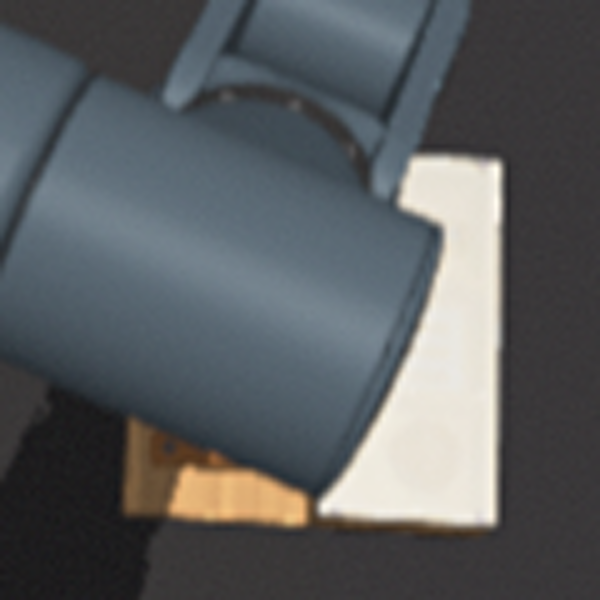

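>>> {"name": "send_rows", "arguments": {"moves": [[-0.1, 0.12, 0.7, 0, 0, 0, -0.7], [0, 0, 0.6, 0, 0, 0, -0.7], [0, 0, 0.4, 0, 0, 0, -0.7], [0, 0, 0, 0, 0, 0, -0.7]]}}

```text
time_s: 8.28
position: [0.635, -0.1797, 0.0162]
tcp_rot: [[0.081, 0.997, -0.002], [0.997, -0.081, 0.001], [0.001, -0.003, -1.0]]
force: [-0.1, 0.1, 0.0]
opening: 0.845
```

```bash
python3 -c "
from h import *
go(.635,-.180,.012,85.3)"
```

```text
t 8.28 p [ 0.635  -0.1797  0.0162] yaw 85.34 q [-25.5  47.9  84.   -0.   48.2 -20.8] F [-0.1  0.1  0. ] op 0.845
rot units [-0.015 -0.005  0.004] shift units after rot [-0.013  0.001  0.166] shift in current [-0.014  0.001  0.166]
```

>>> {"name": "send_rows", "arguments": {"moves": [[0, 0, 0.12, 0, 0, 0, -0.7], [0, 0, 0, 0, 0, 0, -0.5], [0, 0, 0, 0, 0, 0, -0.3], [0, 0, 0, 0, 0, 0, 0], [0, 0, 0, 0, 0, 0, 1], [0, 0, 0, 0, 0, 0, 1], [0, 0, 0, 0, 0, 0, 1], [0, 0, 0, 0, 0, 0, 1]]}}

```text
time_s: 9.28
position: [0.6359, -0.1801, 0.0149]
tcp_rot: [[0.081, 0.997, -0.0], [0.997, -0.081, 0.0], [0.0, -0.0, -1.0]]
force: [-1.6, -0.2, 4.3]
opening: 0.636
```

```bash
python3 -c "
from h import *
go(.635,-.180,.012,85.3)"
```

```text
t 9.28 p [ 0.6359 -0.1801  0.0149] yaw 85.35 q [-25.5  48.   84.   -0.   48.  -20.8] F [-1.6 -0.2  4.3] op 0.636
rot units [-0.001 -0.     0.005] shift units after rot [-0.001 -0.035  0.114] shift in current [-0.001 -0.035  0.114]
```

>>> {"name": "send_rows", "arguments": {"moves": [[0, 0, -0.2, 0, 0, 0, 1], [0, 0, -0.3, 0, 0, 0, 1], [0, 0, -0.3, 0, 0, 0, 1], [0, 0, 0, 0, 0, 0, 1]]}}

```text
time_s: 9.78
position: [0.6368, -0.1804, 0.0355]
tcp_rot: [[0.081, 0.997, 0.002], [0.997, -0.081, -0.001], [-0.001, 0.002, -1.0]]
force: [0.2, -0.4, -0.5]
opening: 0.634
```

```bash
python3 -c "
from h import *
go(.635,-.180,.033,85.3)
for c,b in (('scene',(150,140,270,260)),):
  d=vision.capture(c);i=d['img'][b[1]:b[3],b[0]:b[2]]; cv2.imwrite('pics/%s3.png'%c,cv2.resize(i[:,:,::-1],None,fx=5,fy=5,interpolation=cv2.INTER_CUBIC))"
```

```text
t 9.78 p [ 0.6368 -0.1804  0.0355] yaw 85.34 q [-25.5  46.3  83.7   0.   49.8 -20.8] F [ 0.2 -0.4 -0.5] op 0.634
rot units [0.011 0.004 0.004] shift units after rot [ 0.01  -0.071  0.1  ] shift in current [ 0.011 -0.071  0.1  ]
```

View pics/scene3.png

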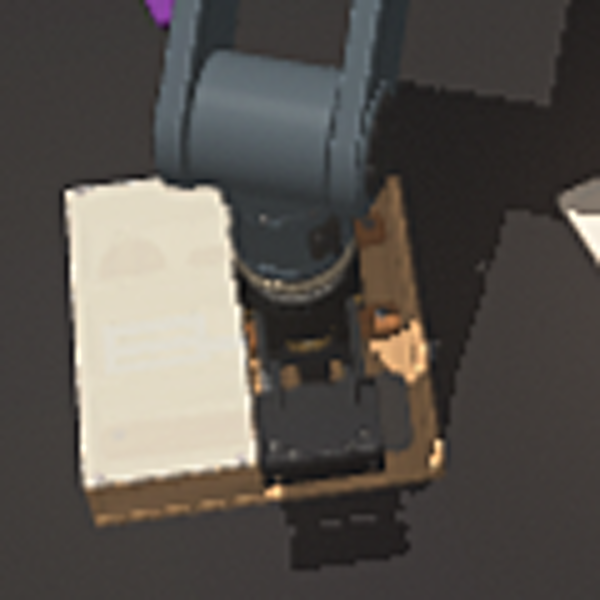

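>>> {"name": "send_rows", "arguments": {"moves": [[0.3, 0, 0, 0, 0, 0, 1], [0.5, 0, 0, 0, 0, 0, 1], [0.5, 0, 0, 0, 0, 0, 1], [0.5, 0, 0, 0, 0, 0, 1], [0.5, 0, 0, 0, 0, 0, 1], [0.5, 0, 0, 0, 0, 0, 1], [0.5, 0, 0, 0, 0, 0, 1], [0.5, 0, 0, 0, 0, 0, 1], [0.5, 0, 0, 0, 0, 0, 1], [0.5, 0, 0, 0, 0, 0, 1], [0.3, 0, 0, 0, 0, 0, 1], [0, 0, 0, 0, 0, 0, 1]]}}

```text
time_s: 11.32
position: [0.6463, -0.0524, 0.0346]
tcp_rot: [[0.08, 0.997, -0.0], [0.997, -0.08, -0.0], [-0.0, -0.0, -1.0]]
force: [-1.0, 0.3, -1.5]
opening: 0.636
```

```bash
python3 -c "
from h import *
go(.635,-.180,.033,85.3)
for c,b in (('scene',(150,140,310,260)),('top',(230,130,380,250))):
  d=vision.capture(c);i=d['img'][b[1]:b[3],b[0]:b[2]]; cv2.imwrite('pics/%s4.png'%c,cv2.resize(i[:,:,::-1],None,fx=5,fy=5,interpolation=cv2.INTER_CUBIC))"
```

```text
t 11.32 p [ 0.6463 -0.0524  0.0346] yaw 85.4 q [-14.5  45.7  85.7  -0.   48.6  -9.9] F [-1.   0.3 -1.5] op 0.636
rot units [-0.     0.001  0.01 ] shift units after rot [-5.126 -0.034  0.062] shift in current [-5.126 -0.043  0.063]
```

View pics/scene4.png

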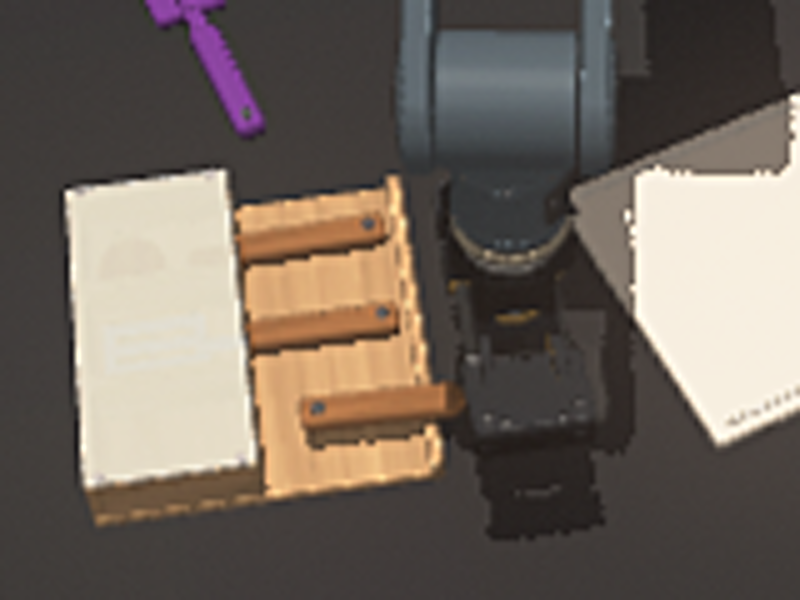

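View pics/top4.png

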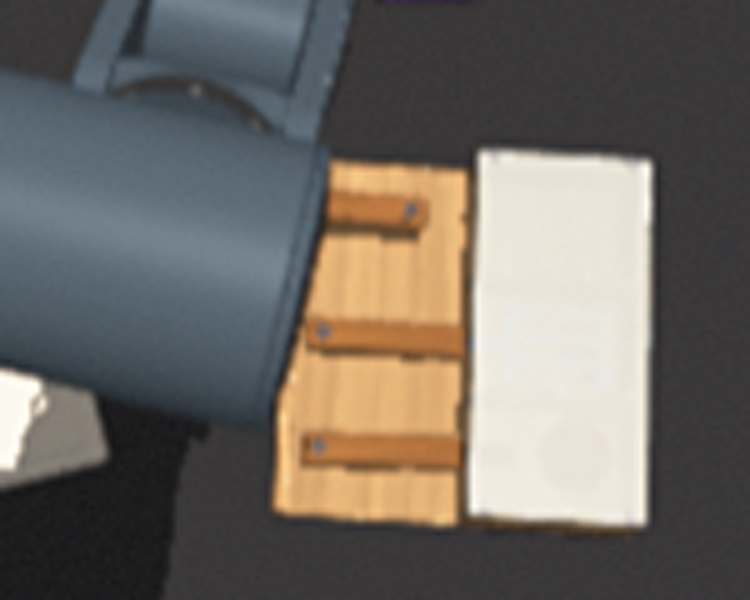

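>>> {"name": "send_rows", "arguments": {"moves": [[0.2, 0, -0.4, 0, 0, 0, 1], [0.3, 0, -0.6, 0, 0, 0, 1], [0.3, 0, -0.6, 0, 0, 0, 1], [0.3, 0, -0.6, 0, 0, 0, 1], [0.3, 0, -0.6, 0, 0, 0, 1], [0.3, 0, -0.4, 0, 0, 0, 1], [0, 0, -0.2, 0, 0, 0, 1], [0, 0, 0, 0, 0, 0, 1]]}}

```text
time_s: 12.42
position: [0.6499, -0.0107, 0.1198]
tcp_rot: [[0.081, 0.997, 0.0], [0.997, -0.081, -0.0], [-0.0, 0.0, -1.0]]
force: [-0.0, 0.1, -0.7]
opening: 0.641
```

```bash
python3 -c "
from h import *
go(.601,.171,.06,13.4)
d=vision.capture('scene');W=cloud(d)
I=d['img'].astype(int)
for q in models.masks_of('scene','scraper')[:3]: 
  P=W[q['mask']&(d['depth']>0)]; print(q['confidence'],q['extent'],P.mean(0).round(3)); 
  if .58<P[:,0].mean()<.7:
    A=np.c_[P[:,:2]-P[:,:2].mean(0),np.ones(len(P))]; print(np.linalg.lstsq(A,P[:,2],rcond=None)[0], P.min(0),P.max(0))
i=d['img'][120:260,150:350]; cv2.imwrite('pics/s5.png',cv2.resize(i[:,:,::-1],None,fx=4,fy=4,interpolation=cv2.INTER_CUBIC))"
```

```text
t 12.43 p [ 0.6499 -0.0107  0.1198] yaw 85.35 q [-10.8  39.   83.3  -0.   57.7  -6.1] F [-0.   0.1 -0.7] op 0.641
rot units [ 3.000e-03 -0.000e+00  7.195e+00] shift units after rot [-0.218 -7.525  2.391] shift in current [ 7.088 -2.54   2.388]
0.88 [176.5, 127.8, 204.3, 166.8] [ 0.258 -0.207  0.012]
0.76 [219.5, 195.4, 283.0, 211.2] [ 0.642 -0.093  0.123]
[ 1.12121495 -0.08652503  0.12310824] [ 0.54744389 -0.15038456 -0.00091686] [0.65905198 0.04797779 0.13566837]
0.58 [205.1, 261.8, 266.4, 289.8] [ 0.823 -0.168  0.012]
```

View pics/s5.png

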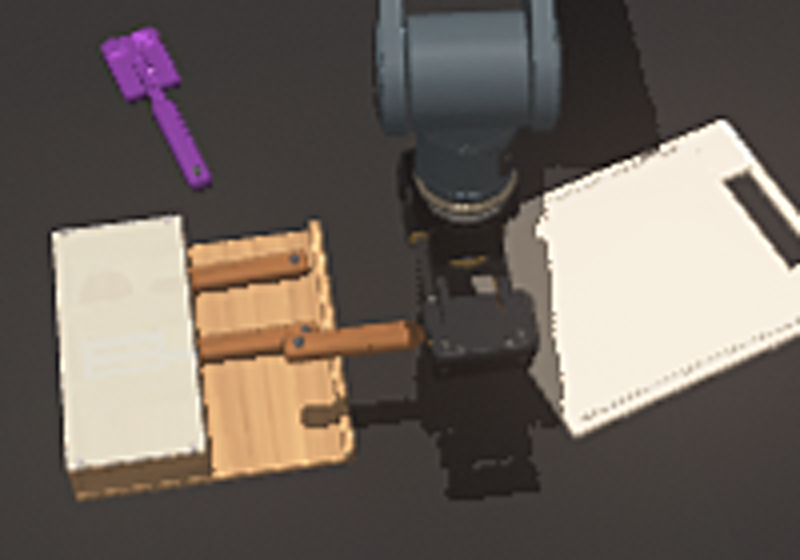

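>>> {"name": "send_rows", "arguments": {"moves": [[0.5, -0.2, 0, 0, 0, 0, 1], [0.9, -0.34, 0, 0, 0, 0, 1], [1, -0.35, 0, 0, 0, 0, 1], [1, -0.35, 0, 0, 0, 0, 1], [1, -0.35, 0, 0, 0, 0, 1], [1, -0.35, 0, 0, 0, 0, 1], [1, -0.35, 0, 0, 0, 0, 1], [0.7, -0.25, 0, 0, 0, 0.4, 1], [0, 0, 0, 0, 0, 0.8, 1], [0, 0, 0, 0, 0, 0.9, 1], [0, 0, 0, 0, 0, 0.9, 1], [0, 0, 0, 0, 0, 0.9, 1]]}}

```text
time_s: 14.02
position: [0.5995, 0.1732, 0.1193]
tcp_rot: [[0.693, 0.721, -0.001], [0.721, -0.693, 0.0], [-0.001, -0.001, -1.0]]
force: [-0.2, 0.7, -0.8]
opening: 0.639
```

>>> {"name": "send_rows", "arguments": {"moves": [[0, 0, 0.2, 0, 0, 0.9, 1], [0, 0, 0.4, 0, 0, 0.9, 1], [0, 0, 0.4, 0, 0, 0.9, 1], [0, 0, 0.4, 0, 0, 0.6, 1], [0, 0, 0.4, 0, 0, 0, 1], [0, 0, 0.4, 0, 0, 0, 1], [0, 0, 0.2, 0, 0, 0, 1], [0, 0, 0, 0, 0, 0, 1]]}}

```text
time_s: 15.02
position: [0.6006, 0.1715, 0.0591]
tcp_rot: [[0.973, 0.231, -0.001], [0.231, -0.973, -0.0], [-0.001, -0.0, -1.0]]
force: [-0.4, -0.3, -1.1]
opening: 0.634
```

```bash
python3 -c "
from h import *
go(.601,.171,.02,13.4)
for c,b in (('scene',(250,110,400,240)),('top',(130,110,280,250))):
  d=vision.capture(c);i=d['img'][b[1]:b[3],b[0]:b[2]]; cv2.imwrite('pics/%s6.png'%c,cv2.resize(i[:,:,::-1],None,fx=4,fy=4,interpolation=cv2.INTER_CUBIC))"
```

```text
t 15.03 p [0.6006 0.1715 0.0591] yaw 13.37 q [ 5.7 42.3 89.   0.  48.7 82.3] F [-0.4 -0.3 -1.1] op 0.634
rot units [-0.001  0.005 -0.003] shift units after rot [0.012 0.023 1.562] shift in current [0.014 0.023 1.562]
```

View pics/scene6.png

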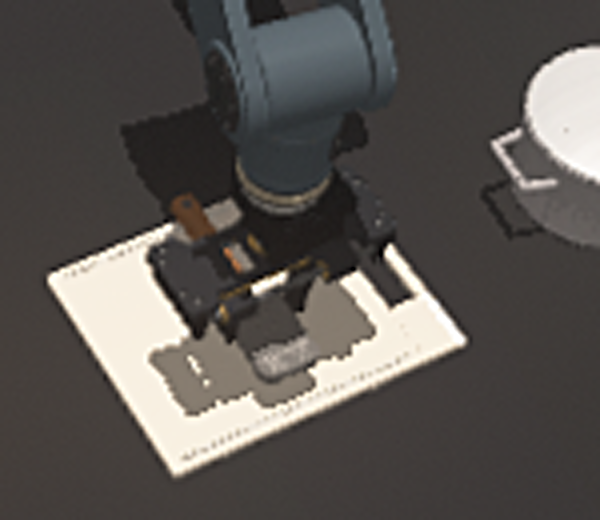

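View pics/top6.png

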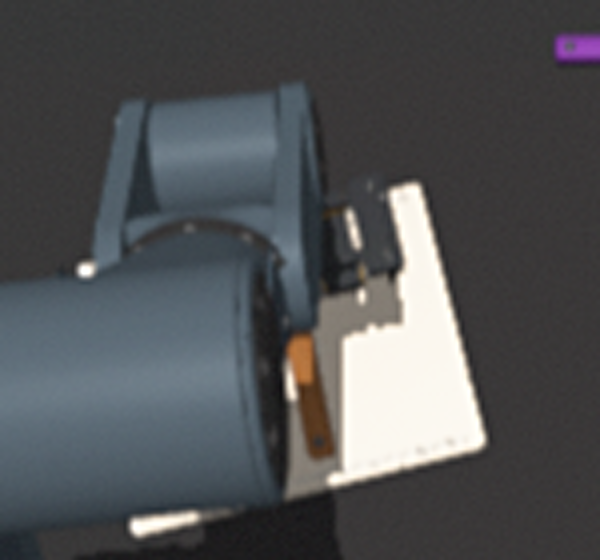

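```bash
python3 -c "
from h import *
d=vision.capture('top');p=onz(d,210.2,224.3,.065); print(p)
e=np.array([np.cos(np.radians(13.4)),np.sin(np.radians(13.4))]); print((p[:2]-[.557,.1836])@e)
d=vision.capture('scene');p=onz(d,250+188/4,110+198/4,.068); print(p,(p[:2]-[.557,.1836])@e)
p=onz(d,250+290/4,110+372/4,.058); print(p,(p[:2]-[.557,.1836])@e)
"
```

```text
[0.46302784 0.14168018 0.065     ]
-0.10112868172220657
[0.47184317 0.14890859 0.068     ] -0.09087817171877186
[0.65985218 0.18155873 0.058     ] 0.09957906302192217
```

>>> {"name": "send_rows", "arguments": {"moves": [[0, 0, 0.4, 0, 0, 0, 1], [0, 0, 0.4, 0, 0, 0, 1], [0, 0, 0.3, 0, 0, 0, 1], [0, 0, 0.2, 0, 0, 0, 1], [0, 0, 0.1, 0, 0, 0, 1], [0, 0, 0.1, 0, 0, 0, 1], [0, 0, 0, 0, 0, 0, 1]]}}

```text
time_s: 16.1
position: [0.6009, 0.1714, 0.022]
tcp_rot: [[0.973, 0.231, 0.0], [0.231, -0.973, 0.0], [0.0, -0.0, -1.0]]
force: [0.9, -0.2, -1.3]
opening: 0.636
```

>>> {"name": "send_rows", "arguments": {"moves": [[0, 0, 0.05, 0, 0, 0, 1], [0, 0, 0.05, 0, 0, 0, 1], [0, 0, 0, 0, 0, 0, 1]]}}

```text
time_s: 16.48
position: [0.6008, 0.1714, 0.0195]
tcp_rot: [[0.973, 0.231, -0.0], [0.231, -0.973, -0.0], [-0.0, -0.0, -1.0]]
force: [0.1, 0.4, -1.2]
opening: 0.636
```

>>> {"name": "send_rows", "arguments": {"moves": [[0, 0, 0.05, 0, 0, 0, 1], [0, 0, 0.03, 0, 0, 0, 1], [0, 0, 0, 0, 0, 0, 1]]}}

```text
time_s: 16.85
position: [0.6011, 0.1714, 0.0189]
tcp_rot: [[0.973, 0.231, 0.0], [0.231, -0.973, 0.0], [0.0, 0.0, -1.0]]
force: [-1.3, -0.0, 6.1]
opening: 0.631
```

>>> {"name": "send_rows", "arguments": {"moves": [[0, 0, -0.02, 0, 0, 0, -0.3], [0, 0, 0, 0, 0, 0, -0.45], [0, 0, 0, 0, 0, 0, -0.7], [0, 0, 0, 0, 0, 0, -0.7], [0, 0, -0.3, 0, 0, 0, -0.7], [0, 0, -0.5, 0, 0, 0, -0.7], [0, 0, -0.8, 0, 0, 0, -0.7], [0, 0, -1, 0, 0, 0, -0.7], [0, 0, -1, 0, 0, 0, -0.7], [0, 0, -0.4, 0, 0, 0, -0.7]]}}

```text
time_s: 18.1
position: [0.6023, 0.1716, 0.1211]
tcp_rot: [[0.973, 0.231, 0.005], [0.231, -0.973, 0.0], [0.005, 0.001, -1.0]]
force: [0.5, -0.3, -0.4]
opening: 0.856
```

```bash
python3 -c "
from h import *
go(.513,.150,.12,193.4)"
```

```text
t 18.1 p [0.6023 0.1716 0.1211] yaw 13.35 q [ 5.7 37.3 87.1  0.  55.3 82.3] F [ 0.5 -0.3 -0.4] op 0.856
rot units [-4.3000e-02 -6.0000e-03  1.7994e+01] shift units after rot [ 3.676 -0.013  0.046] shift in current [-3.676  0.017  0.028]
```

>>> {"name": "send_rows", "arguments": {"moves": [[-0.7, 0, 0, 0, 0, 0, -0.4], [-1, 0, 0, 0, 0, 0, -0.4], [-1, 0, 0, 0, 0, 0, -0.4], [-1, 0, 0, 0, 0, 0, -0.4], [0, 0, 0, 0, 0, -1, -0.4], [0, 0, 0, 0, 0, -1, -0.4], [0, 0, 0, 0, 0, -1, -0.4], [0, 0, 0, 0, 0, -1, -0.4], [0, 0, 0, 0, 0, -1, -0.4], [0, 0, 0, 0, 0, -1, -0.4], [0, 0, 0, 0, 0, -1, -0.4], [0, 0, 0, 0, 0, -1, -0.4]]}}

```text
time_s: 19.6
position: [0.5108, 0.1501, 0.1183]
tcp_rot: [[-0.064, 0.998, -0.0], [0.998, 0.064, -0.0], [-0.0, -0.0, -1.0]]
force: [0.1, 0.4, 0.4]
opening: 0.699
```

>>> {"name": "send_rows", "arguments": {"moves": [[0, 0, 0, 0, 0, -1, -0.4], [0, 0, 0, 0, 0, -1, -0.4], [0, 0, 0, 0, 0, -1, -0.4], [0, 0, 0, 0, 0, -1, -0.4], [0, 0, 0, 0, 0, -1, -0.4], [0, 0, 0, 0, 0, -1, -0.4], [0, 0, 0, 0, 0, -1, -0.4], [0, 0, 0, 0, 0, -1, -0.4], [0, 0, 0, 0, 0, -1, -0.4], [0, 0, 0, 0, 0, -1, -0.4], [0, 0, 0, 0, 0, 0, -0.4]]}}

```text
time_s: 20.98
position: [0.5108, 0.1501, 0.1183]
tcp_rot: [[-0.973, -0.229, 0.0], [-0.229, 0.973, 0.0], [-0.0, 0.0, -1.0]]
force: [-0.0, 1.1, 0.3]
opening: 0.7
```

```bash
python3 -c "
from h import *
go(.513,.150,.06,193.4)
for c,b in (('scene',(250,110,400,240)),('top',(130,110,280,250))):
  d=vision.capture(c);i=d['img'][b[1]:b[3],b[0]:b[2]]; cv2.imwrite('pics/%s7.png'%c,cv2.resize(i[:,:,::-1],None,fx=4,fy=4,interpolation=cv2.INTER_CUBIC))
  for n in ('scraper_head','scraper_head_end','scraper_handle','scraper_handle_end'):
    for q in models.landmark_of(c,n)[:3]:
      p=onz(d,*q['point'],.02)
      if p[1]>.05: print(c,n,round(q['confidence'],2),p.round(4))
"
```

```text
t 20.98 p [0.5108 0.1501 0.1183] yaw -166.78 q [  4.3  31.9 100.9   0.   47.2 -98.9] F [-0.   1.1  0.3] op 0.7
rot units [ 0.     0.    -0.018] shift units after rot [-0.084 -0.023  2.33 ] shift in current [-0.084 -0.023  2.33 ]
scene scraper_head 0.8 [0.6186 0.1722 0.02  ]
scene scraper_head_end 0.58 [0.6635 0.1845 0.02  ]
scene scraper_handle 0.59 [0.5266 0.1487 0.02  ]
scene scraper_handle_end 0.82 [0.4839 0.1447 0.02  ]
```

View pics/scene7.png

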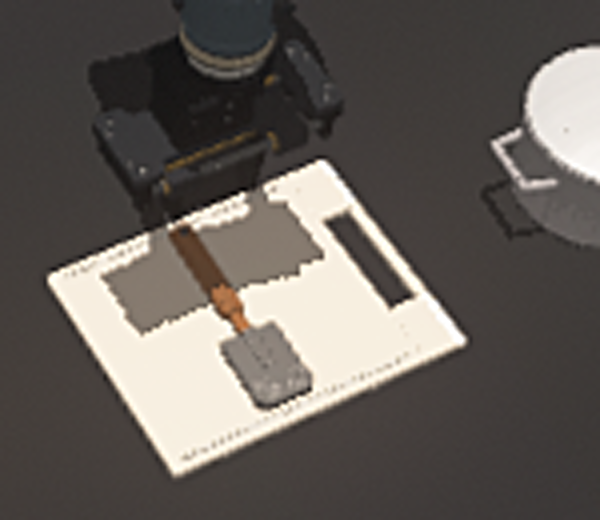

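View pics/top7.png

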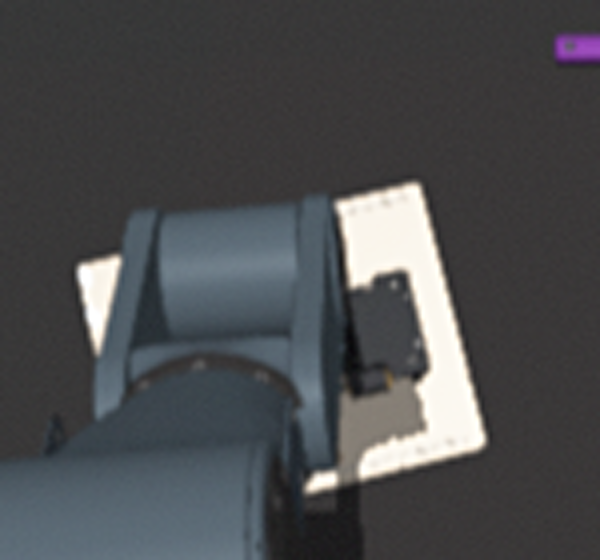

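```bash
python3 -c "
from h import *
d=vision.capture('scene'); I=d['img'].astype(int)
b=(300,187,332,216)
P=[]
for v in range(b[1],b[3]):
  for u in range(b[0],b[2]):
    p=I[v,u]
    if p.max()<165 and p.max()-p.min()<30: P.append(onz(d,u,v,.024)[:2]*1000)
P=np.array(P,np.float32); rc=cv2.minAreaRect(P); w,V=np.linalg.eigh(np.cov(P.T)); a=V[:,1]
print(len(P),rc,P.mean(0),np.degrees(np.arctan2(a[1],a[0])),np.sqrt(12*w))
go(.528,.153,.018,193.4)
"
```

```text
317 ((641.755859375, 177.660888671875), (108.48527526855469, 56.183616638183594), 12.65598201751709) [630.206   175.13101] -164.3746333637616 [55.35577767 89.72023311]
t 21.52 p [0.5109 0.1501 0.118 ] yaw -166.67 q [  4.3  31.9 100.9  -0.   47.2 -99. ] F [-0.6  0.  -0.1] op 0.7
rot units [ 0.    -0.    -0.007] shift units after rot [-0.693 -0.045  4.001] shift in current [-0.693 -0.044  4.001]
```

>>> {"name": "send_rows", "arguments": {"moves": [[-0.3, 0, 0.6, 0, 0, 0, -0.2], [-0.39, -0.05, 0.9, 0, 0, 0, -0.2], [0, 0, 0.9, 0, 0, 0, -0.2], [0, 0, 0.8, 0, 0, 0, -0.2], [0, 0, 0.5, 0, 0, 0, -0.2], [0, 0, 0.2, 0, 0, 0, -0.2], [0, 0, 0.1, 0, 0, 0, -0.2], [0, 0, 0, 0, 0, 0, -0.2]]}}

```text
time_s: 22.52
position: [0.5283, 0.1529, 0.0184]
tcp_rot: [[-0.973, -0.231, 0.001], [-0.231, 0.973, 0.0], [-0.001, -0.0, -1.0]]
force: [-0.2, -0.2, 0.2]
opening: 0.601
```

```bash
python3 -c "
from h import *
go(.528,.153,.018,193.4)
for c,b in (('scene',(250,110,400,240)),):
  d=vision.capture(c);i=d['img'][b[1]:b[3],b[0]:b[2]]; cv2.imwrite('pics/%s8.png'%c,cv2.resize(i[:,:,::-1],None,fx=4,fy=4,interpolation=cv2.INTER_CUBIC))
"
```

```text
t 22.52 p [0.5283 0.1529 0.0184] yaw -166.66 q [  4.5  42.6 101.   -0.   36.3 -98.8] F [-0.2 -0.2  0.2] op 0.601
rot units [-0.001  0.005 -0.006] shift units after rot [0.012 0.008 0.015] shift in current [0.012 0.008 0.015]
```

View pics/scene8.png

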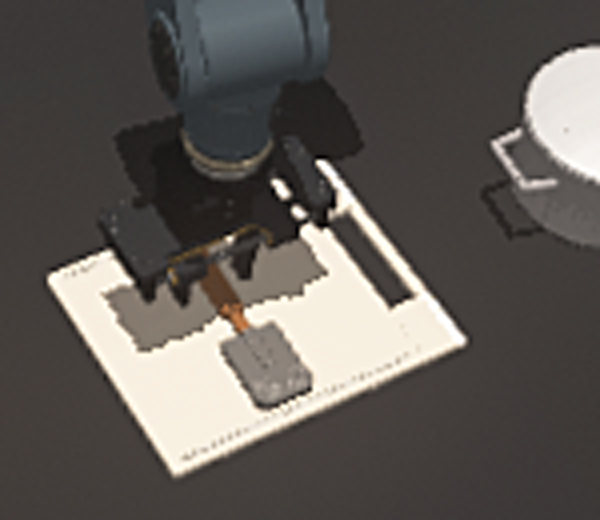

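>>> {"name": "send_rows", "arguments": {"moves": [[0, 0, 0, 0, 0, 0, 0.1], [0, 0, 0, 0, 0, 0, 0.3], [0, 0, 0, 0, 0, 0, 0.45], [0, 0, 0, 0, 0, 0, 0.6], [0, 0, 0, 0, 0, 0, 1], [0, 0, 0, 0, 0, 0, 1], [0, 0, 0, 0, 0, 0, 1]]}}

```text
time_s: 23.45
position: [0.5279, 0.1529, 0.0181]
tcp_rot: [[-0.973, -0.231, -0.0], [-0.231, 0.973, 0.0], [0.0, 0.0, -1.0]]
force: [-0.0, 1.5, 1.7]
opening: 0.248
```

>>> {"name": "send_rows", "arguments": {"moves": [[0, 0, -0.2, 0, 0, 0, 1], [0, 0, -0.5, 0, 0, 0, 1], [0, 0, -0.8, 0, 0, 0, 1], [0, 0, -0.8, 0, 0, 0, 1], [0, 0, -0.8, 0, 0, 0, 1], [0, 0, -0.6, 0, 0, 0, 1], [0, 0, -0.4, 0, 0, 0, 1], [0, 0, 0, 0, 0, 0, 1]]}}

```text
time_s: 24.45
position: [0.5284, 0.1528, 0.1213]
tcp_rot: [[-0.973, -0.231, 0.001], [-0.231, 0.973, 0.0], [-0.001, -0.0, -1.0]]
force: [0.0, 0.5, -1.5]
opening: 0.248
```

```bash
python3 -c "
from h import *
go(.642,.028,.12,85.3)
for c,b in (('scene',(250,110,400,240)),('top',(130,110,280,250))):
  d=vision.capture(c);i=d['img'][b[1]:b[3],b[0]:b[2]]; cv2.imwrite('pics/%s9.png'%c,cv2.resize(i[:,:,::-1],None,fx=4,fy=4,interpolation=cv2.INTER_CUBIC))
  for n in ('scraper_head','scraper_head_end'):
    for q in models.landmark_of(c,n)[:3]:
      p=onz(d,*q['point'],.12)
      if p[1]>.05: print(c,n,round(q['confidence'],2),q['point'],p.round(4))
"
```

```text
t 24.45 p [0.5284 0.1528 0.1213] yaw -166.66 q [  4.5  32.6  98.3  -0.   49.  -98.8] F [ 0.   0.5 -1.5] op 0.248
rot units [7.0000e-03 7.0000e-03 1.0804e+01] shift units after rot [-4.605  4.938  0.051] shift in current [-3.269 -5.908  0.057]
scene scraper_head 0.55 [317.7, 179.5] [0.6068 0.1758 0.12  ]
scene scraper_head_end 0.6 [325.2, 190.4] [0.6536 0.1858 0.12  ]
```

View pics/scene9.png

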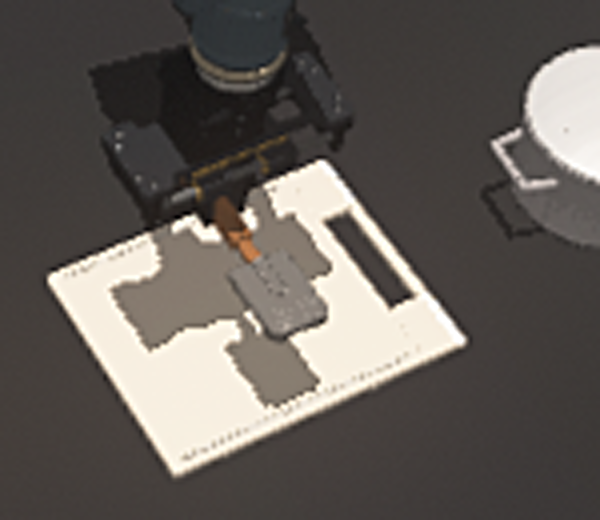

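View pics/top9.png

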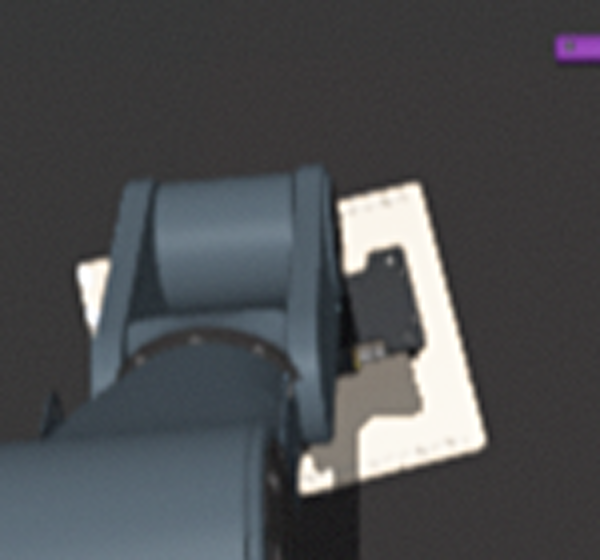

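```bash
cat >> h.py <<'E'
def headfit(c,box,tcp,psi_s,zmin):
    d=vision.capture(c); W=cloud(d); I=d["img"].astype(int); l,t,r,b=box
    m=np.zeros((384,512),bool); m[t:b,l:r]=True
    m&=(W[...,2]>zmin)&(I.max(2)<190)&(I.max(2)>70)&(I.max(2)-I.min(2)<30)&(d["depth"]>0)
    P=W[m]; e=np.array([np.cos(np.radians(psi_s)),np.sin(np.radians(psi_s))]); n=np.array([-e[1],e[0]])
    a=(P[:,:2]-tcp[:2])@e; q=(P[:,:2]-tcp[:2])@n
    A=np.c_[a,q,np.ones(len(a))]; s=np.linalg.lstsq(A,P[:,2]-tcp[2],rcond=None)[0]
    print(c,len(a),"along pct",np.percentile(a,[1,50,99]).round(4),"lat",np.percentile(q,[1,50,99]).round(4),"slope along/lat",s.round(3),"z med rel",np.median(P[:,2]-tcp[2]).round(4))
    return a,q,P
E
python3 -c "
from h import *
s=status.read_state();p=np.array(s['position'])
a,q,P=headfit('scene',(300,165,340,200),p,13.35,.07)
for lo in np.arange(.05,.15,.01):
  k=(a>=lo)&(a<lo+.01)
  if k.sum(): print(lo.round(2),k.sum(),q[k].min().round(4),q[k].max().round(4),np.median(P[k,2]).round(4))
"
```

```text
scene 344 along pct [0.0609 0.1007 0.1352] lat [-0.0287 -0.0025  0.0277] slope along/lat [-0.027  0.006  0.007] z med rel 0.005
0.06 36 -0.028 0.0264 0.1245
0.07 42 -0.0302 0.0289 0.1254
0.08 42 -0.0288 0.0279 0.1255
0.09 46 -0.0283 0.0283 0.1257
0.1 48 -0.0287 0.0259 0.1253
0.11 47 -0.0285 0.0257 0.1243
0.12 48 -0.0282 0.0283 0.1248
0.13 34 -0.0254 0.0232 0.1226
```

```bash
python3 -c "
from h import *
for c,box in (('top',(310,150,365,245)),('scene',(155,165,205,250))):
  d=vision.capture(c); I=d['img'].astype(int); l,t,r,b=box
  m=np.zeros((384,512),np.uint8); k=(I.min(2)>150)&(I.max(2)-I.min(2)<45); m[t:b,l:r]=k[t:b,l:r]
  vs,us=np.where(m)
  P=np.array([onz(d,u,v,.054)[:2]*1000 for u,v in zip(us,vs)],np.float32)
  rc=cv2.minAreaRect(P); w,V=np.linalg.eigh(np.cov(P.T)); a=V[:,1]
  print(c,len(P),np.round(rc[0],1),np.round(rc[1],1),round(rc[2],2),P.mean(0),np.degrees(np.arctan2(a[1],a[0])),np.sqrt(12*w))
"
```

```text
top 2531 [ 548.3 -271.3] [109.2 236.9] 85.55 [ 546.2216  -271.13644] 175.16741741663662 [109.29967898 236.7356438 ]
scene 1967 [ 548.2 -271.1] [108.9 235.3] 85.56 [ 553.1295 -271.659 ] 175.63032829363266 [108.97628171 235.15036655]
```

>>> {"name": "send_rows", "arguments": {"moves": [[0, 0, 0, 0, 0, 0.5, 1], [0, 0, 0, 0, 0, 0.9, 1], [0, 0, 0, 0, 0, 0.9, 1], [0, 0, 0, 0, 0, 0.9, 1], [0, 0, 0, 0, 0, 0.9, 1], [0, 0, 0, 0, 0, 0.9, 1], [0, 0, 0, 0, 0, 0.9, 1], [0, 0, 0, 0, 0, 0.9, 1], [0, 0, 0, 0, 0, 0.9, 1], [0, 0, 0, 0, 0, 0.9, 1], [0, 0, 0, 0, 0, 0.9, 1], [0, 0, 0, 0, 0, 0.9, 1]]}}

```text
time_s: 26.4
position: [0.528, 0.1529, 0.1204]
tcp_rot: [[0.017, 1.0, -0.0], [1.0, -0.017, 0.0], [0.0, -0.0, -1.0]]
force: [-0.3, 0.4, -0.2]
opening: 0.244
```

>>> {"name": "send_rows", "arguments": {"moves": [[0, 0, 0, 0, 0, 0.38, 1], [0, 0, 0, 0, 0, 0, 1]]}}

```text
time_s: 26.65
position: [0.528, 0.1529, 0.1204]
tcp_rot: [[0.077, 0.997, -0.0], [0.997, -0.077, 0.0], [0.0, -0.0, -1.0]]
force: [0.2, 0.0, -0.4]
opening: 0.245
```

```bash
python3 -c "
from h import *
go(.6415,-.0528,.12,85.55)"
```

```text
t 26.65 p [0.528  0.1529 0.1204] yaw 85.59 q [ 4.5 32.7 98.3  0.  49.   8.9] F [ 0.2  0.  -0.4] op 0.245
rot units [-0.    -0.     0.004] shift units after rot [-7.849  5.164  0.018] shift in current [-7.852  5.159  0.017]
```

>>> {"name": "send_rows", "arguments": {"moves": [[-0.5, 0.35, 0, 0, 0, 0, 1], [-0.9, 0.6, 0, 0, 0, 0, 1], [-1, 0.65, 0, 0, 0, 0, 1], [-1, 0.65, 0, 0, 0, 0, 1], [-1, 0.65, 0, 0, 0, 0, 1], [-1, 0.65, 0, 0, 0, 0, 1], [-1, 0.65, 0, 0, 0, 0, 1], [-0.9, 0.6, 0, 0, 0, 0, 1], [-0.55, 0.36, 0, 0, 0, 0, 1], [0, 0, 0.4, 0, 0, 0, 1], [0, 0, 0.4, 0, 0, 0, 1], [0, 0, 0, 0, 0, 0, 1]]}}

```text
time_s: 28.15
position: [0.6395, -0.0515, 0.0989]
tcp_rot: [[0.077, 0.997, -0.004], [0.997, -0.077, 0.001], [0.001, -0.004, -1.0]]
force: [0.3, 0.8, -1.2]
opening: 0.25
```

```bash
python3 -c "
from h import *
go(.6415,-.0528,.0345,85.55)
s=status.read_state();p=np.array(s['position'])
a,q,P=headfit('scene',(200,185,260,235),p,-94.45,.065)
d=vision.capture('scene')
i=d['img'][120:260,150:350]; cv2.imwrite('pics/s10.png',cv2.resize(i[:,:,::-1],None,fx=4,fy=4,interpolation=cv2.INTER_CUBIC))
"
```

```text
t 28.15 p [ 0.6395 -0.0515  0.0989] yaw 85.61 q [-14.6  40.2  85.1   0.   55.  -10.2] F [ 0.3  0.8 -1.2] op 0.25
rot units [-0.024 -0.005  0.006] shift units after rot [-0.047  0.084  2.574] shift in current [-0.049  0.095  2.574]
scene 378 along pct [0.0125 0.0938 0.1314] lat [-0.0234  0.0068  0.0937] slope along/lat [-0.368  0.529  0.04 ] z med rel 0.0056
```

View pics/s10.png

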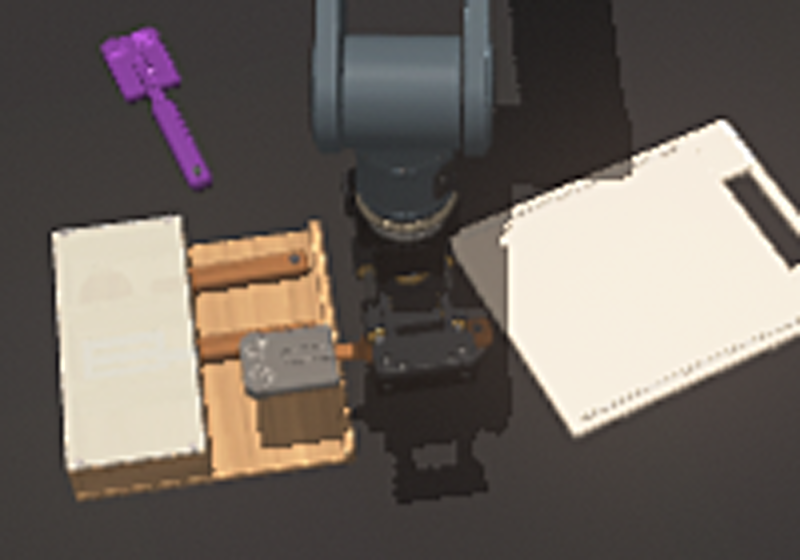

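>>> {"name": "send_rows", "arguments": {"moves": [[0, 0.06, 0.4, 0, 0, 0, 1], [0, 0, 0.5, 0, 0, 0, 1], [0, 0, 0.5, 0, 0, 0, 1], [0, 0, 0.5, 0, 0, 0, 1], [0, 0, 0.4, 0, 0, 0, 1], [0, 0, 0.2, 0, 0, 0, 1], [0, 0, 0, 0, 0, 0, 1]]}}

```text
time_s: 29.12
position: [0.6426, -0.0529, 0.0376]
tcp_rot: [[0.078, 0.997, -0.001], [0.997, -0.078, 0.0], [0.0, -0.001, -1.0]]
force: [0.5, 0.3, -0.3]
opening: 0.251
```

```bash
python3 -c "
from h import *
go(.6315,-.1824,.0345,85.55)
s=status.read_state();p=np.array(s['position'])
d=vision.capture('scene'); i=d['img'][120:260,150:350]; cv2.imwrite('pics/s11.png',cv2.resize(i[:,:,::-1],None,fx=4,fy=4,interpolation=cv2.INTER_CUBIC))
a,q,P=headfit('scene',(206,208,236,230),p,-94.45,.025)
"
```

```text
t 29.12 p [ 0.6426 -0.0529  0.0376] yaw 85.54 q [-14.6  45.3  86.2   0.   48.5 -10.2] F [ 0.5  0.3 -0.3] op 0.251
rot units [-0.004 -0.001 -0.001] shift units after rot [-5.197 -0.042  0.124] shift in current [-5.197 -0.041  0.123]
scene 313 along pct [0.0608 0.0945 0.1312] lat [-0.023   0.0053  0.0302] slope along/lat [-0.003 -0.035  0.006] z med rel 0.0062
```

View pics/s11.png

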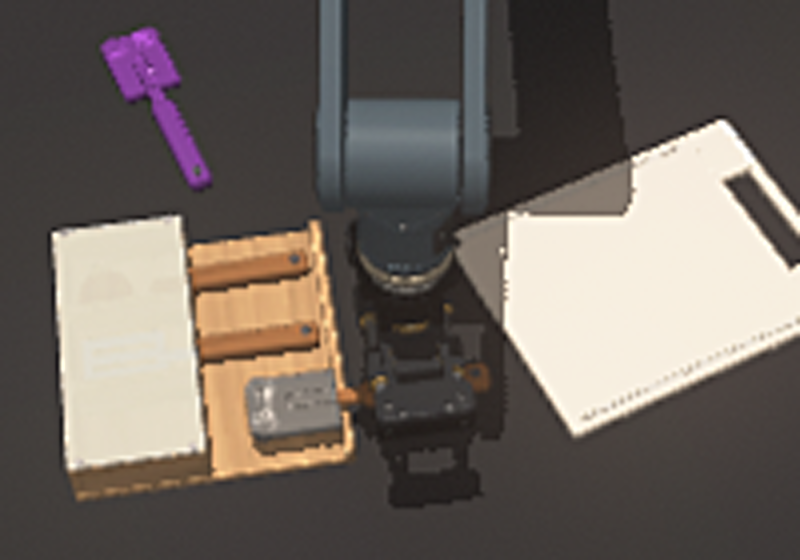

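```bash
python3 -c "
from h import *
s=status.read_state();p=np.array(s['position'])
d=vision.capture('scene'); W=cloud(d); I=d['img'].astype(int)
m=np.zeros((384,512),bool); m[206:240,205:240]=True
m&=(abs(W[...,2]-.0435)<.006)&(I.max(2)-I.min(2)<35)&(I.max(2)>60)
v,u=np.where(m); P=np.array([onz(d,a,b,.0435)[:2] for a,b in zip(u,v)])
e=np.array([np.cos(np.radians(-94.45)),np.sin(np.radians(-94.45))]); n=np.array([-e[1],e[0]])
a=(P-p[:2])@e;q=(P-p[:2])@n
for lo in np.arange(.05,.15,.01):
  k=(a>=lo)&(a<lo+.01)
  if k.sum(): print(lo.round(2),k.sum(),q[k].min().round(4),q[k].max().round(4))
"
```

```text
0.05 1 -0.0162 -0.0162
0.06 39 -0.0244 0.029
0.07 44 -0.0233 0.0312
0.08 42 -0.0238 0.0301
0.09 42 -0.0221 0.0317
0.1 44 -0.0237 0.0307
0.11 41 -0.022 0.0323
0.12 41 -0.0236 0.0313
0.13 8 -0.0164 0.0181
```

>>> {"name": "send_rows", "arguments": {"moves": [[-0.2, -0.1, 0.1, 0, 0, 0, 1], [-0.4, 0, 0, 0, 0, 0, 1], [-0.4, 0, 0, 0, 0, 0, 1], [0, 0, 0, 0, 0, 0, 1]]}}

```text
time_s: 29.78
position: [0.6386, -0.0791, 0.0357]
tcp_rot: [[0.08, 0.997, 0.001], [0.997, -0.08, -0.0], [-0.0, 0.001, -1.0]]
force: [-0.1, 0.3, -1.1]
opening: 0.251
```

```bash
python3 -c "
from h import *
go(.6300,-.1824,.0345,85.55)
for c,b in (('scene',(160,160,280,260)),('top',(240,140,370,250))):
  d=vision.capture(c);i=d['img'][b[1]:b[3],b[0]:b[2]]; cv2.imwrite('pics/%s12.png'%c,cv2.resize(i[:,:,::-1],None,fx=6,fy=5.4,interpolation=cv2.INTER_CUBIC))
"
```

```text
t 29.77 p [ 0.6386 -0.0791  0.0357] yaw 85.44 q [-17.   45.3  86.5  -0.   48.1 -12.4] F [-0.1  0.3 -1.1] op 0.251
rot units [ 0.004  0.001 -0.011] shift units after rot [-4.145 -0.022  0.048] shift in current [-4.145 -0.014  0.049]
```

View pics/scene12.png

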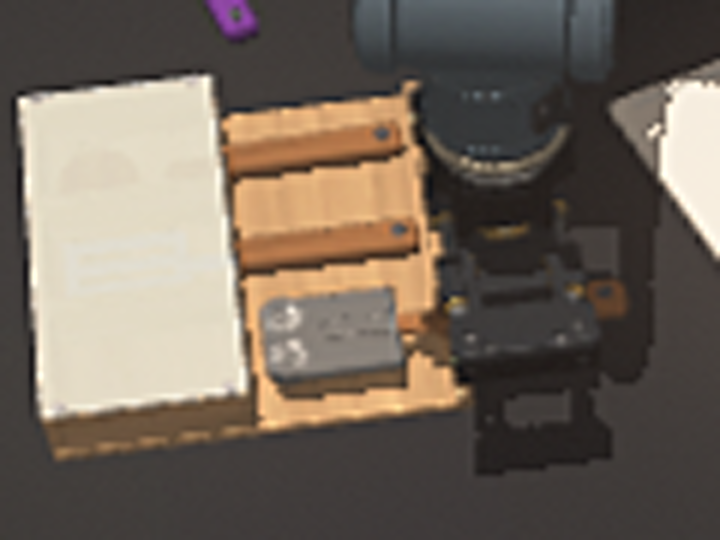

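View pics/top12.png

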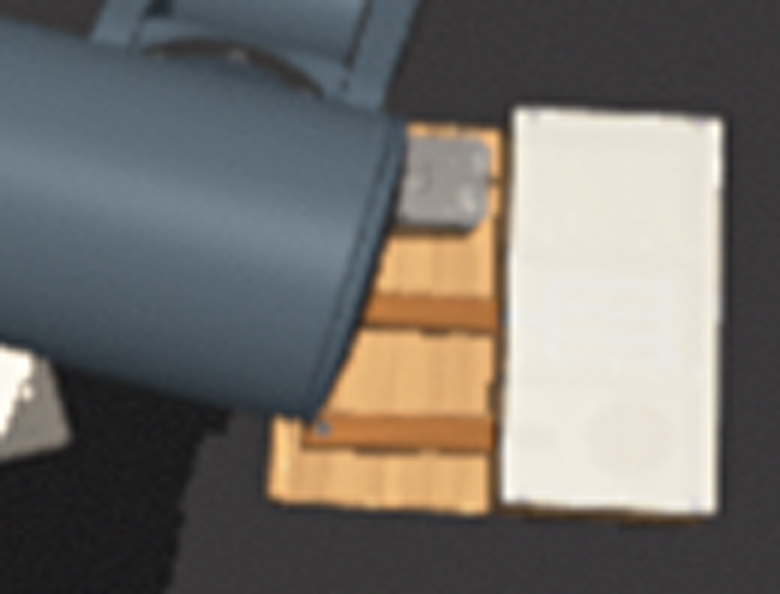

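```bash
python3 -c "
from h import *
xt=np.array([-np.sin(np.radians(4.45)),-np.cos(np.radians(4.45))]); yt=np.array([-xt[1],xt[0]]); o=np.array([.5528,-.2124])
for c,box in (('top',(308,158,323,190)),('scene',(203,206,228,235))):
  d=vision.capture(c); W=cloud(d); I=d['img'].astype(int); l,t,r,b=box
  m=np.zeros((384,512),bool); m[t:b,l:r]=True
  m&=(W[...,2]>.032)&(W[...,2]<.049)&(I.max(2)-I.min(2)<30)&(I.max(2)>95)
  v,u=np.where(m); P=np.array([onz(d,a,b,.0415)[:2] for a,b in zip(u,v)])-o
  a=P@xt*1000;q=P@yt*1000
  print(c,len(a),a.min(),a.max())
  for lo in range(-110,10,10):
    k=(a>=lo)&(a<lo+10)
    if k.sum(): print(lo,k.sum(),q[k].min().round(1),q[k].max().round(1),q[k].mean().round(1))
"
```

```text
top 201 -49.74414873632759 -9.649784627546943
-50 48 46.8 97.8 72.9
-40 50 47.5 98.4 73.6
-30 51 48.1 99.0 74.1
-20 48 48.7 99.4 74.6
-10 4 59.3 69.3 64.3
scene 306 -81.43217841650275 -9.468655867483081
-90 5 56.0 98.7 78.6
-80 41 51.6 101.9 77.9
-70 41 52.8 104.0 78.6
-60 42 52.2 102.5 78.1
-50 43 53.4 104.6 79.5
-40 43 52.4 103.1 78.1
-30 45 50.2 104.2 77.7
-20 44 49.7 106.3 78.3
-10 2 67.8 71.6 69.7
```

```bash
python3 -c "
from h import *
xt=np.array([-np.sin(np.radians(4.45)),-np.cos(np.radians(4.45))]); yt=np.array([-xt[1],xt[0]]); o=np.array([.5528,-.2124])
d=vision.capture('scene')
def f(u,v,z): P=onz(d,160+u/6-.4,160+v/5.4-.4,z)[:2]-o; return (P@xt*1000).round(1),(P@yt*1000).round(1)
print('handle end',f(628,297,.045),'head end',f(261,330,.0415),'head end lower',f(261,345,.03),'head back',f(396,320,.0415))
p=np.array(status.read_state()['position'])[:2]-o; print('tcp',p@xt*1000,p@yt*1000)
"
```

```text
handle end (np.float64(-206.4), np.float64(81.4)) head end (np.float64(-6.7), np.float64(70.0)) head end lower (np.float64(-5.2), np.float64(73.4)) head back (np.float64(-79.8), np.float64(74.9))
tcp -141.17047558030458 74.82241372684935
```

>>> {"name": "send_rows", "arguments": {"moves": [[-0.2, 0, 0, 0, 0, 0, 1], [-0.4, 0, 0, 0, 0, 0, 1], [-0.4, 0, 0, 0, 0, 0, 1], [-0.4, 0, 0, 0, 0, 0, 1], [-0.4, 0, 0, 0, 0, 0, 1], [0, 0, 0, 0, 0, 0, 1]]}}

```text
time_s: 30.78
position: [0.6349, -0.1238, 0.0356]
tcp_rot: [[0.079, 0.997, 0.0], [0.997, -0.079, -0.0], [-0.0, 0.0, -1.0]]
force: [-0.4, -0.5, -0.8]
opening: 0.248
```

```bash
python3 -c "
from h import *
go(.6300,-.1824,.0345,85.55)
for c,b in (('scene',(160,160,280,260)),):
  d=vision.capture(c);i=d['img'][b[1]:b[3],b[0]:b[2]]; cv2.imwrite('pics/%s13.png'%c,cv2.resize(i[:,:,::-1],None,fx=6,fy=5.4,interpolation=cv2.INTER_CUBIC))
"
```

```text
t 30.77 p [ 0.6349 -0.1238  0.0356] yaw 85.45 q [-20.9  45.5  86.   -0.   48.5 -16.4] F [-0.4 -0.5 -0.8] op 0.248
rot units [ 0.002  0.001 -0.01 ] shift units after rot [-2.354 -0.014  0.042] shift in current [-2.354 -0.01   0.043]
```

View pics/scene13.png

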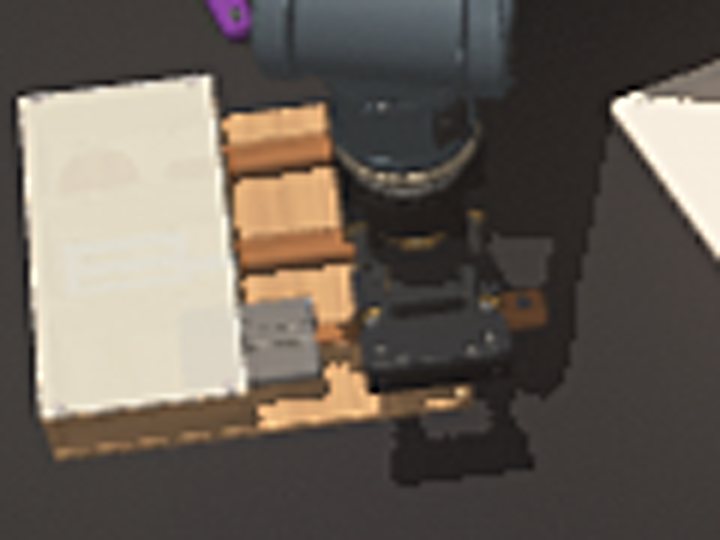

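>>> {"name": "send_rows", "arguments": {"moves": [[-0.2, 0, 0, 0, 0, 0, 1], [-0.4, 0, 0, 0, 0, 0, 1], [-0.4, 0, 0, 0, 0, 0, 1], [-0.4, 0, 0, 0, 0, 0, 1], [-0.3, 0, 0, 0, 0, 0, 1], [-0.3, 0, 0, 0, 0, 0, 1], [-0.2, 0, 0, 0, 0, 0, 1], [-0.1, 0, 0, 0, 0, 0, 1], [0, 0, 0, 0, 0, 0, 1]]}}

```text
time_s: 31.95
position: [0.6304, -0.18, 0.0356]
tcp_rot: [[0.078, 0.997, 0.0], [0.997, -0.078, 0.0], [0.0, 0.0, -1.0]]
force: [-0.8, 0.0, -0.5]
opening: 0.249
```

```bash
python3 -c "
from h import *
xt=np.array([-np.sin(np.radians(4.45)),-np.cos(np.radians(4.45))]); yt=np.array([-xt[1],xt[0]]); o=np.array([.5528,-.2124])
p=np.array(status.read_state()['position'])[:2]-o; print('tcp',p@xt*1000,p@yt*1000)
go(.6300,-.1824,.0345,85.55)
for c,b in (('scene',(160,160,280,260)),):
  d=vision.capture(c);i=d['img'][b[1]:b[3],b[0]:b[2]]; cv2.imwrite('pics/%s14.png'%c,cv2.resize(i[:,:,::-1],None,fx=6,fy=5.4,interpolation=cv2.INTER_CUBIC))
"
```

```text
tcp -38.37452984776334 74.87138298978772
t 31.95 p [ 0.6304 -0.18    0.0356] yaw 85.54 q [-25.7  46.   84.6   0.   49.4 -21.2] F [-0.8  0.  -0.5] op 0.249
rot units [ 0.    -0.    -0.001] shift units after rot [-0.099 -0.009  0.042] shift in current [-0.099 -0.009  0.042]
```

View pics/scene14.png

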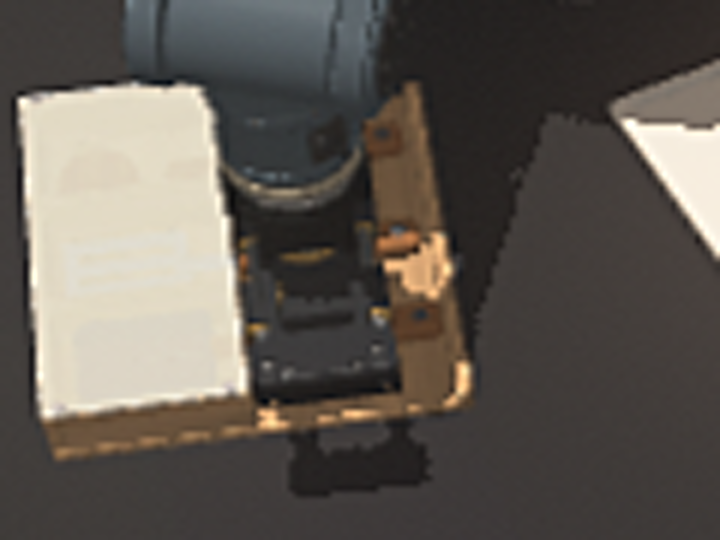

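```bash
python3 -c "
from h import *
xt=np.array([-np.sin(np.radians(4.45)),-np.cos(np.radians(4.45))]); yt=np.array([-xt[1],xt[0]]); o=np.array([.5528,-.2124])
d=vision.capture('scene')
def f(u,v,z): P=onz(d,160+u/6-.4,160+v/5.4-.4,z)[:2]-o; return (P@xt*1000).round(1),(P@yt*1000).round(1)
print('handle end',f(441,318,.045), 'turner end',f(419,238,.022),'spoon end',f(401,132,.022),'lip in',f(462,390,.02))
"
```

```text
handle end (np.float64(-104.0), np.float64(79.6)) turner end (np.float64(-100.2), np.float64(5.1)) spoon end (np.float64(-100.1), np.float64(-77.7)) lip in (np.float64(-109.4), np.float64(116.4))
```

>>> {"name": "send_rows", "arguments": {"moves": [[-0.15, 0, 0, 0, 0, 0, 1], [0, 0, 0.2, 0, 0, 0, 1], [0, 0, 0.2, 0, 0, 0, 1], [0, 0, 0.2, 0, 0, 0, 1], [0, 0, 0.1, 0, 0, 0, 1], [0, 0, 0.05, 0, 0, 0, 1], [0, 0, 0, 0, 0, 0, 1]]}}

```text
time_s: 32.92
position: [0.6302, -0.1836, 0.0167]
tcp_rot: [[0.078, 0.997, -0.0], [0.997, -0.078, -0.0], [-0.0, -0.0, -1.0]]
force: [-0.3, 0.2, -2.1]
opening: 0.249
```

>>> {"name": "send_rows", "arguments": {"moves": [[0, 0, 0.05, 0, 0, 0, 1], [0, 0, 0.04, 0, 0, 0, 1], [0, 0, 0, 0, 0, 0, 1]]}}

```text
time_s: 33.3
position: [0.6302, -0.1836, 0.0145]
tcp_rot: [[0.078, 0.997, 0.0], [0.997, -0.078, -0.0], [-0.0, 0.0, -1.0]]
force: [0.0, 0.4, -0.8]
opening: 0.247
```

>>> {"name": "send_rows", "arguments": {"moves": [[0, 0, 0.03, 0, 0, 0, 1], [0, 0, 0.02, 0, 0, 0, 1], [0, 0, 0, 0, 0, 0, 1]]}}

```text
time_s: 33.67
position: [0.6302, -0.1837, 0.0141]
tcp_rot: [[0.078, 0.997, 0.0], [0.997, -0.078, -0.0], [-0.0, 0.0, -1.0]]
force: [-1.7, 0.6, 5.5]
opening: 0.248
```

>>> {"name": "send_rows", "arguments": {"moves": [[0, 0, -0.02, 0, 0, 0, 0.4], [0, 0, 0, 0, 0, 0, 0.2], [0, 0, 0, 0, 0, 0, 0.1], [0, 0, 0, 0, 0, 0, 0.1], [0, 0, -0.2, 0, 0, 0, 0.1], [0, 0, -0.4, 0, 0, 0, 0.1], [0, 0, -0.8, 0, 0, 0, 0.1], [0, 0, -1, 0, 0, 0, 0.1], [0, 0, -1, 0, 0, 0, 0.1], [0, 0, -1, 0, 0, 0, 0.1], [0, 0, -0.6, 0, 0, 0, 0.1]]}}

```text
time_s: 35.05
position: [0.6311, -0.184, 0.1419]
tcp_rot: [[0.078, 0.997, 0.003], [0.997, -0.078, -0.002], [-0.001, 0.004, -1.0]]
force: [0.3, 1.0, -0.8]
opening: 0.452
```

>>> {"name": "send_rows", "arguments": {"moves": [[0.5, -0.5, 0, 0, 0, 0, 0.1], [1, -0.8, 0, 0, 0, 0, 0.1], [1, -0.8, 0, 0, 0, 0, 0.1], [1, -0.8, 0, 0, 0, 0, 0.1], [1, -0.8, 0, 0, 0, 0, 0.1], [1, -0.5, 0, 0, 0, 0, 0.1], [1, 0, 0, 0, 0, 0, 0.1], [1, 0, 0, 0, 0, 0, 0.1], [1, 0, 0, 0, 0, 0, 0.1], [1, 0, 0, 0, 0, 0, 0.1], [0.5, 0, 0, 0, 0, 0, 0.1], [0, 0, 0, 0, 0, 0, 0.1]]}}

```text
time_s: 36.55
position: [0.5449, 0.0742, 0.1391]
tcp_rot: [[0.076, 0.997, 0.0], [0.997, -0.076, -0.0], [-0.0, 0.0, -1.0]]
force: [0.2, 0.1, -0.3]
opening: 0.455
```

```bash
python3 -c "
from h import *
go(.6300,-.1824,.0345,85.55)
for c,b in (('scene',(160,160,280,260)),('top',(270,150,370,250))):
  d=vision.capture(c);i=d['img'][b[1]:b[3],b[0]:b[2]]; cv2.imwrite('pics/%s15.png'%c,cv2.resize(i[:,:,::-1],None,fx=6,fy=6,interpolation=cv2.INTER_CUBIC))
"
```

```text
t 36.55 p [0.5449 0.0742 0.1391] yaw 85.63 q [-3.9 31.1 97.5 -0.  51.4  0.5] F [ 0.2  0.1 -0.3] op 0.455
rot units [0.002 0.001 0.008] shift units after rot [-9.97   4.19   4.183] shift in current [-9.975  4.175  4.186]
```

View pics/scene15.png

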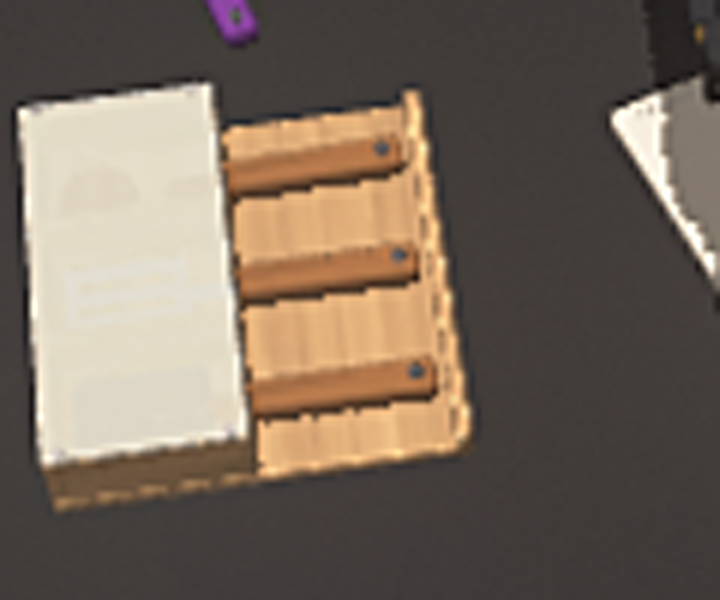

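View pics/top15.png

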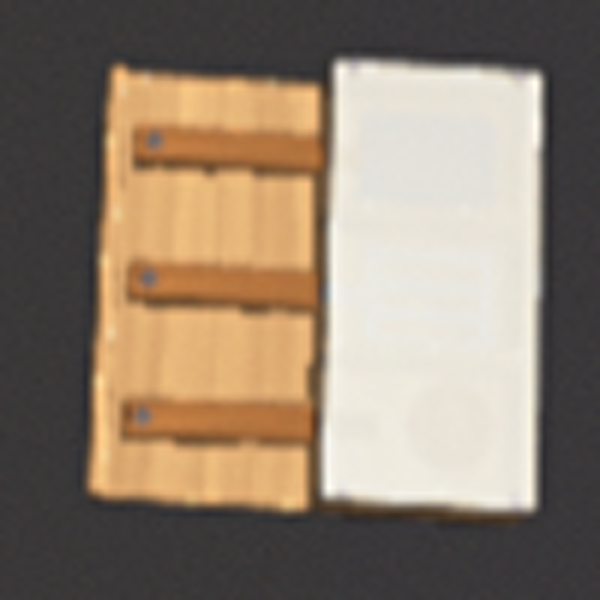

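All three handles lie parallel inside the front lip. The scraper's head shows through the cover in its own bay (top view about (430,160)), and the gripper is clear.

```bash
python3 -c "
from h import *
print(bot.hand_in())"
```

```text
the job is handed in; nothing more can be done
None
```

The scraper is back in its own bay with its head under the clear cover and its handle out at the front. I handed the job in at about 37 s, within the 58 s limit.

- **What I did:** I gripped the scraper by the head and slid it out from under the cover. I laid it on the plain part of the board with about 6 N of contact, took it again by the handle, then slid it back in and lowered it until it touched the tray floor at about 5.5 N before letting go.
- **Last checks:** Both cameras show its handle lying inside the front lip, in line with the other two handles. The turner and spoon look unmoved, and the gripper is clear of everything. The height at which it touched down in the tray matched the height measured on the board, so it should be lying flat. I checked the pot and pan only by keeping the arm away from them.
- **Disagreement:** Before the head went under the cover, the two cameras differed by about 4 mm on its sideways position (74 mm against 78 mm). Their average matched the bay centre at 76 mm, and it went in with no force felt.

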